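# Shake croutons over the baking tray

## Task

Pick up the metal shaker by its wooden bar and shake all six croutons out of it over the large white enamelled tray, spread so evenly along its length that its left half and its right half each get at least two. Then stand the empty shaker upright on the worktop beside the tray and let go.

Things in the scene. Friction and masses are not known exactly. Their poses are not given: they have to be found in the camera images.
- shaker_grip (a point): Shaker: open-topped metal scoop, 116 x 116 x 98 mm, 0.3 kg, with a wooden bar across it. Point: middle of the bar, 85 mm above the underside. x points from the open mouth to the back wall, y along the bar, z up. Bar 20 mm thick (x), 26 high, 110 long, open space before, behind and below it: grasp from above, closing along x. Stands left, right or in front of the tray, mouth roughly towards the robot.
- shaker_mouth (a point): Middle of the shaker's pouring edge at its open end: 58 mm in -x from and 67 mm below the bar's middle. Walls 42 mm high. Inside, the floor falls 7 degrees to the back; 2 low ribs make 3 lanes along x with 2 croutons each, tops 33 mm above the underside. Level, it keeps them; with the mouth leaned down 50 to 55 degrees (jog if one hangs) they slide out.
- tray_floor (a point): White enamelled tray, the largest tray, in the middle: 276 x 214 mm, rim 28 mm high, flat floor 242 x 180 mm inside, 0.55 kg, loose. Point: middle of its floor, 2 mm above the worktop; x along its long side (roughly across in front of the robot), y along the short side, z up. Its two halves meet at x = 0. The smaller, narrow grey tin at the right is not meant.
- crouton_1_center (a point): Centre of crouton 1 of six alike: a hard toasted bread cube of about 18 mm, 11 g, lying in the shaker at first.
- crouton_2_center (a point): Centre of crouton 2 of six alike: a hard toasted bread cube of about 18 mm, 11 g, lying in the shaker at first.
- crouton_3_center (a point): Centre of crouton 3 of six alike: a hard toasted bread cube of about 18 mm, 11 g, lying in the shaker at first.
- crouton_4_center (a point): Centre of crouton 4 of six alike: a hard toasted bread cube of about 18 mm, 11 g, lying in the shaker at first.
- crouton_5_center (a point): Centre of crouton 5 of six alike: a hard toasted bread cube of about 18 mm, 11 g, lying in the shaker at first.
- crouton_6_center (a point): Centre of crouton 6 of six alike: a hard toasted bread cube of about 18 mm, 11 g, lying in the shaker at first.
Things that resemble listed ones, but are neither listed nor needed, are in the scene too. Leave any green look-alike of the part that bears shaker_grip alone.

How it is judged:
On the way:
1. the held shaker is tipped over the tray (horizontal distance between shaker_grip and tray_floor below 0.15 m and height (world z) of shaker_grip above 0.09 m and angle between shaker_grip's own z axis and vertical above 0.4 rad and contact force between the fingers and shaker above 0.5 N), for 0.1 s.
At the end, for the whole second after the job is handed in: All six croutons rest inside the white tray (centres within 119 mm of its middle lengthwise, 88 mm across, under 40 mm above its floor), at least two in each half of its length; the shaker stands still on the worktop, upright within 10 degrees, bar 75 to 95 mm high (x of crouton_1_center in the frame of tray_floor between -0.119 and 0.119 m and y of crouton_1_center in the frame of tray_floor between -0.088 and 0.088 m and z of crouton_1_center in the frame of tray_floor between 0 and 0.04 m and x of crouton_2_center in the frame of tray_floor between -0.119 and 0.119 m and y of crouton_2_center in the frame of tray_floor between -0.088 and 0.088 m and z of crouton_2_center in the frame of tray_floor between 0 and 0.04 m and x of crouton_3_center in the frame of tray_floor between -0.119 and 0.119 m and y of crouton_3_center in the frame of tray_floor between -0.088 and 0.088 m and z of crouton_3_center in the frame of tray_floor between 0 and 0.04 m and x of crouton_4_center in the frame of tray_floor between -0.119 and 0.119 m and y of crouton_4_center in the frame of tray_floor between -0.088 and 0.088 m and z of crouton_4_center in the frame of tray_floor between 0 and 0.04 m and x of crouton_5_center in the frame of tray_floor between -0.119 and 0.119 m and y of crouton_5_center in the frame of tray_floor between -0.088 and 0.088 m and z of crouton_5_center in the frame of tray_floor between 0 and 0.04 m and x of crouton_6_center in the frame of tray_floor between -0.119 and 0.119 m and y of crouton_6_center in the frame of tray_floor between -0.088 and 0.088 m and z of crouton_6_center in the frame of tray_floor between 0 and 0.04 m and (x of each of crouton_1_center, crouton_2_center in the frame of tray_floor above 0 m or x of each of crouton_1_center, crouton_3_center in the frame of tray_floor above 0 m or x of each of crouton_1_center, crouton_4_center in the frame of tray_floor above 0 m or x of each of crouton_1_center, crouton_5_center in the frame of tray_floor above 0 m or x of each of crouton_1_center, crouton_6_center in the frame of tray_floor above 0 m or x of each of crouton_2_center, crouton_3_center in the frame of tray_floor above 0 m or x of each of crouton_2_center, crouton_4_center in the frame of tray_floor above 0 m or x of each of crouton_2_center, crouton_5_center in the frame of tray_floor above 0 m or x of each of crouton_2_center, crouton_6_center in the frame of tray_floor above 0 m or x of each of crouton_3_center, crouton_4_center in the frame of tray_floor above 0 m or x of each of crouton_3_center, crouton_5_center in the frame of tray_floor above 0 m or x of each of crouton_3_center, crouton_6_center in the frame of tray_floor above 0 m or x of each of crouton_4_center, crouton_5_center in the frame of tray_floor above 0 m or x of each of crouton_4_center, crouton_6_center in the frame of tray_floor above 0 m or x of each of crouton_5_center, crouton_6_center in the frame of tray_floor above 0 m) and (x of each of crouton_1_center, crouton_2_center in the frame of tray_floor below 0 m or x of each of crouton_1_center, crouton_3_center in the frame of tray_floor below 0 m or x of each of crouton_1_center, crouton_4_center in the frame of tray_floor below 0 m or x of each of crouton_1_center, crouton_5_center in the frame of tray_floor below 0 m or x of each of crouton_1_center, crouton_6_center in the frame of tray_floor below 0 m or x of each of crouton_2_center, crouton_3_center in the frame of tray_floor below 0 m or x of each of crouton_2_center, crouton_4_center in the frame of tray_floor below 0 m or x of each of crouton_2_center, crouton_5_center in the frame of tray_floor below 0 m or x of each of crouton_2_center, crouton_6_center in the frame of tray_floor below 0 m or x of each of crouton_3_center, crouton_4_center in the frame of tray_floor below 0 m or x of each of crouton_3_center, crouton_5_center in the frame of tray_floor below 0 m or x of each of crouton_3_center, crouton_6_center in the frame of tray_floor below 0 m or x of each of crouton_4_center, crouton_5_center in the frame of tray_floor below 0 m or x of each of crouton_4_center, crouton_6_center in the frame of tray_floor below 0 m or x of each of crouton_5_center, crouton_6_center in the frame of tray_floor below 0 m) and linear speed of each of crouton_1, crouton_2, crouton_3, crouton_4, crouton_5, crouton_6, shaker below 0.03 m/s and angle between shaker_grip's own z axis and vertical below 0.17 rad and height (world z) of shaker_grip between 0.075 and 0.095 m); the robot touches nothing.
It also fails if it takes over 51 s, if anything falls off the work surface, if the arm or the gripper's body presses on something with over 40 N, if the wrist force passes 120 N, or if a joint passes its speed limit or range.

## Robot

A 6-joint arm with a two-finger parallel gripper is mounted at the origin on a cart in front of the work surface, level with it; the furniture and walls round the work are solid. World frame = base frame: x ahead of the robot, y to its left, z up, the work surface at z = 0. Lengths are in m, angles in rad, forces in N, time in s.
With the tool pointing down it reaches from about 0.275 to 0.725 m from the base axis. Payload 15.9 kg.
Tool frame: the origin (TCP) lies on the centre line of the jaws, within the pads' length; the fingertips stand 14 mm ahead of it and the grasp point (between the pads) lies 5 mm behind it; x points along the fingers, z is the direction in which the jaws open and shut, and the axes are right-handed (so a half turn about x gives the same grasp; the last joint's range is limited). The gripper opens to 85 mm and grips with 20 to 120 N. Pads are 22 mm wide; open, the fingers measure 114 mm over their backs; the gripper's body (76 mm by 85 mm) begins 54 mm behind the grasp point. The pads swing forward as they close: fully open they stand 13 mm farther back than shut.
Start: joints at [-1.233, 0.213, -0.034, 1.323, 0, 1.571], TCP at [0.166, -0.472, 0.245] pointing down, gripper open.
Joint ranges: [-2.98, 2.98], [-0.74, 1.72], [-1.14, 1.35], [-2.1, 2.04], [-1.57, 1.44], [-3.14, 3.14]. Speed limits (rad/s): [1.89, 1.89, 2.39, 2.57, 3.14, 3.14].

## Interface

Orientations are given as a rotation vector (axis times angle).
In Python, from bench import r, eyes gives the robot as it stands. The module is installed in compiled form; this text tells all that it offers.
- The arm moves only by the tool move_arm, never from a script. Its argument "moves" is a list that holds one entry, the list of rows, each a list of 5 numbers: the opening, from 0 (shut) to 1 (fully open), then the shift along the tool's x, y, z in cm, then the turn about the tool's x in rad. In form: [[[claw, x, y, z, twist], ...]]. A call has 1 to 5 rows; each row shifts and turns the commanded pose from where the row before left it, along the tool's axes as they then stand; what a row does not reach is not made up. A row lasts 1/8 s, in which the tool goes at most 62.5 mm and 10.7 degrees, less where a joint would pass 70% of its speed; a pose out of reach is approached as far as the arm can. A call with a gripper value outside its range is refused whole. The fingers move at their own pace and stop on an object; "grip_force" is the grip in N (left out, the last holds). Time passes only in rows, so rows that do not move let the fingers close. It gives the time, the measured TCP pose, the force and the opening at its end, in the units of the state.
- r.read_state(): the state, without advancing time (a new reading comes with each control period).
- eyes.capture(name): name is "scene" or "top" or "wrist"; returns a dict with "pixels" (480x640x3 uint8, red, green, blue), "depth" (480x640 float32, m along the optical axis (not along the pixel's ray), 0 where there is no reading), "fx", "fy", "cx", "cy" (pixels), "R" (3x3) and "t" (3): a world point X has camera coordinates R X + t. Camera axes: x right, y down, z forward; pixel columns grow to the right and rows downward; lengths in m; the calibration is good to about 2 mm. A picture is of the moment at which its call begins.
- r.sign_off(): hands the job in, once; it reports no verdict.
Trained networks look in a picture, given as the dict that the camera call returned (one of the last four; its "shot" number tells which), for a name from the list of things; names that differ only in an ending like _2 or _b are one class to them, and where a whole thing is asked for, a point or a joint stands for the part that bears it (a point fixed in the world has none). Each returns a list of dicts, best first, with "p" (0 to 1); they miss things now and then, are a little off and sometimes report something else, mostly with a low value. They report only what shows in the picture. A call takes as long as a camera call. They do not tell look-alikes from the thing itself.
- eyes.spot_in(picture, target): "extent" ([left, top, right, bottom] as shares, 0 to 1, of the picture: columns of its width, rows of its height, round what is visible of it).
The state is a dict: "t": time; "qpos": joint angles; "qvel": joint speeds; "joint_torque": joint torques, N m; "eef_pos": TCP position; "eef_rot": TCP orientation; "contact_force": force on the tool from outside, world axes, zero at the start; "torque": the same for the moment, N m; "finger_gap": finger opening in m.
Only numpy, scipy, OpenCV 4.12 (cv2) and the standard library are available. Lean on these libraries where they do the work, as an engineer would, in place of code of your own. Each camera call takes 0.05 s, during which the arm holds its last target.

## Working session

There is one attempt and no reset: what is moved stays moved. The work goes in short steps, Python scripts to look and compute and a tool call to move; the robot and the scene stay as the last step left them, time stands still between calls to the robot, and variables do not carry over. Pictures are saved under pics/ and viewed, and the job is handed in when it is done.

Besides the shell and the picture viewer there is one more tool, called after "Request:" as name(argument=value, ...) on one line, values as JSON. move_arm: Moves the arm, as the interface text tells. Its arguments: {"type":"object","properties":{"moves":{"type":"array"},"grip_force":{"type":"number"}},"required":["moves"]}

```bash
mkdir -p pics; cat > h.py <<'E'
import numpy as np,cv2
from bench import r,eyes
from scipy.spatial.transform import Rotation as R
def cap(n,f=None):
    p=eyes.capture(n)
    if f: cv2.imwrite('pics/'+f,cv2.cvtColor(p['pixels'],cv2.COLOR_RGB2BGR))
    return p
def world(p,u,v,z=None):
    d=p['depth'][int(v),int(u)] if z is None else z
    c=np.array([(u-p['cx'])/p['fx']*d,(v-p['cy'])/p['fy']*d,d])
    return p['R'].T@(c-p['t'])
def cloud(p):
    v,u=np.mgrid[0:480,0:640]; d=p['depth']
    c=np.stack([(u-p['cx'])/p['fx']*d,(v-p['cy'])/p['fy']*d,d],-1)
    w=(c-p['t'])@p['R']; w[d==0]=np.nan
    return w
def proj(p,X):
    c=p['R']@np.array(X)+p['t']; return c[0]/c[2]*p['fx']+p['cx'],c[1]/c[2]*p['fy']+p['cy']
E
python3 - <<'E'
from h import *
s=r.read_state(); print(s)
for n in ['scene','top']:
    p=cap(n,n+'0.png'); print(n,p['R'],p['t'],p['fx'])
    np.savez(n+'0.npz',**{k:v for k,v in p.items() if k!='shot'})
    for k in ['shaker_grip','tray_floor','crouton_1_center']:
        for d in eyes.spot_in(p,k)[:8]:
            e=d['extent'];print(k,round(d['p'],2),[round(e[0]*640),round(e[1]*480),round(e[2]*640),round(e[3]*480)])
E
```

```text
{'t': 0.0, 'qpos': array([-1.23301932e+00,  2.13356517e-01, -3.50379390e-02,  1.32350106e+00,
       -1.31273883e-05,  1.57080758e+00]), 'qvel': array([-2.66253450e-06,  9.29707849e-04, -3.66153799e-04,  4.19608403e-04,
        6.55381720e-04,  9.54212502e-04]), 'joint_torque': array([ 3.15517755e-03, -6.86182380e+01,  4.87108397e+01,  1.78626389e-02,
        1.09766677e-04, -7.92913596e-06]), 'eef_pos': array([ 0.16558671, -0.47144971,  0.24482437]), 'eef_rot': array([ 0.95752794,  1.35119738, -0.95649375]), 'contact_force': array([ 0.65312017,  0.43643452, -0.14180368]), 'torque': array([-0.00400272,  0.0435926 , -0.01469064]), 'finger_gap': 0.08583593429461368}
scene [[ 0.88438624 -0.46633861 -0.01973008]
 [-0.28808627 -0.51210549 -0.80916888]
 [ 0.3672428   0.72130179 -0.5872448 ]] [-0.51344192  0.16182957  1.03103316] 466.87824241871306
shaker_grip 0.96 [215, 242, 290, 312]
shaker_grip 0.63 [249, 282, 321, 365]
tray_floor 0.7 [300, 234, 426, 327]
top [[ 0.00454614 -0.99982753  0.01800658]
 [-0.99647451 -0.00603791 -0.08367852]
 [ 0.08377281 -0.01756269 -0.9963301 ]] [-0.13185451  0.49191635  1.14430364] 503.8408254812352
shaker_grip 0.81 [281, 268, 343, 334]
shaker_grip 0.7 [360, 269, 423, 324]
tray_floor 0.65 [298, 156, 420, 259]
crouton_1_center 0.59 [404, 284, 412, 292]
```

View pics/top0.png

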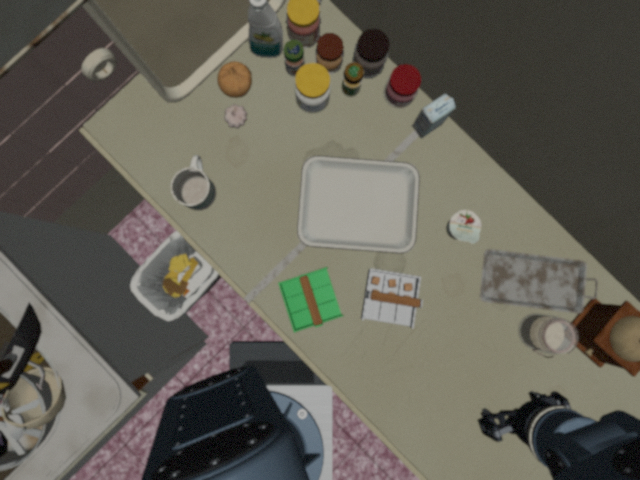

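View pics/scene0.png

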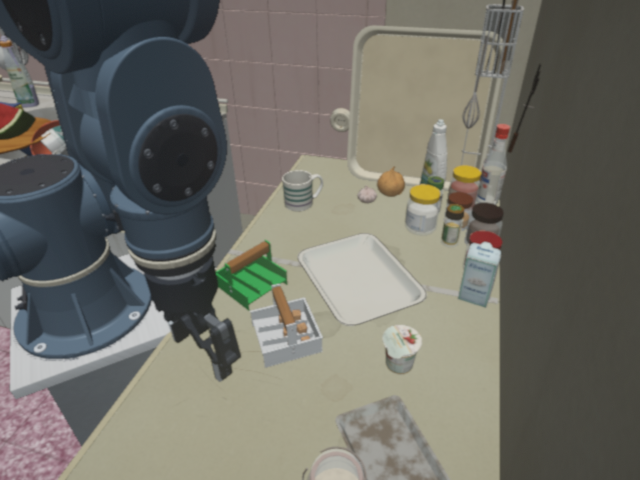

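```bash
python3 - <<'E'
import cv2
im=cv2.imread('pics/top0.png')[140:350,260:440]
cv2.imwrite('pics/crop0.png',cv2.resize(im,None,fx=2.8,fy=2.8,interpolation=cv2.INTER_CUBIC))
E
```

```text
(no output)
```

View pics/crop0.png

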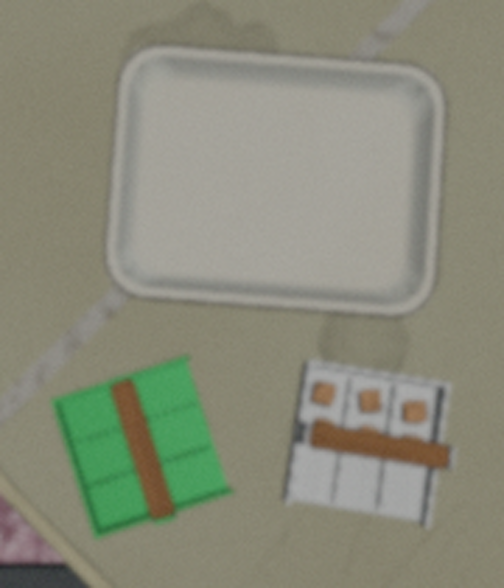

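The two shaker-like things in the top view are a green one at (312,298), which is the look-alike to leave alone, and a silver metal one at (392,298) holding the croutons. The silver one fits, and the crop confirms it: three lanes, croutons at the far (back) end, mouth toward the robot. The white tray is at (359,204). The grey tin at (535,280) isn't meant.

```bash
python3 - <<'E'
from h import *
s=r.read_state(); print(R.from_rotvec(s['eef_rot']).as_matrix().round(3))
p=dict(np.load('top0.npz')); w=cloud(p); im=p['pixels'].astype(int)
m=np.zeros((480,640),bool); m[260:335,355:430]=True
brown=(im[...,0]-im[...,2]>40)
b=m&brown&(w[...,2]>0.07); P=w[b]; print('bar n',b.sum(),np.median(P,0),P[:,2].min(),P[:,2].max())
rc=cv2.minAreaRect((P[:,:2]*1000).astype(np.float32)); print(rc)
m2=m&(w[...,2]>0.012); P2=w[m2]; print('shaker',cv2.minAreaRect((P2[:,:2]*1000).astype(np.float32)),P2[:,2].max())
c=m&brown&(w[...,2]<0.06);print('crouton z',w[c][:,2].min(),w[c][:,2].max(),w[c].mean(0))
# tray
m=np.zeros((480,640),bool); m[150:262,290:425]=True
t=m&(w[...,2]>0.015); T=w[t]; T=T[(T[:,2]<0.035)]
rt=cv2.minAreaRect((T[:,:2]*1000).astype(np.float32)); print('tray',rt, len(T))
g=(im[...,1]-im[...,0]>40)&(w[...,2]>0.01);print('green',cv2.minAreaRect((w[g][:,:2]*1000).astype(np.float32)))
# heights of others
for u,v in [(359,204),(465,226),(535,280),(300,255),(430,115),(312,85),(404,84),(330,330),(550,335)]:
    print((u,v),world(p,u,v).round(3))
E
```

```text
[[-0.     0.943  0.331]
 [ 0.     0.331 -0.943]
 [-1.     0.    -0.   ]]
bar n 366 [ 0.35218712 -0.29038568  0.09768243] 0.09101769052991915 0.10279183863224602
((352.786865234375, -291.6061096191406), (104.66735076904297, 17.369224548339844), 80.285400390625)
shaker ((351.7741394042969, -290.3484191894531), (117.52168273925781, 117.24478912353516), 81.15788269042969) 0.1032446007451648
crouton z 0.018752172226648524 0.031946664887653874 [ 0.38289391 -0.29369314  0.02536859]
tray ((568.162109375, -218.1685028076172), (276.8138122558594, 214.88418579101562), 85.9734115600586) 2724
green ((568.8170166015625, -119.47307586669922), (144.44578552246094, 586.2713012695312), 87.09288024902344)
(359, 204) [ 0.572 -0.223 -0.002]
(465, 226) [ 0.395 -0.109  1.184]
(535, 280) [ 0.394 -0.637  0.001]
(300, 255) [ 0.45  -0.084  0.002]
(430, 115) [ 0.751 -0.366  0.117]
(312, 85) [ 0.395 -0.109  1.184]
(404, 84) [ 0.831 -0.316  0.09 ]
(330, 330) [ 0.276 -0.155 -0.003]
(550, 335) [ 0.279 -0.611  0.123]
```

```bash
python3 - <<'E'
from h import *
for n in ['top','scene']:
    p=dict(np.load(n+'0.npz')); w=cloud(p).reshape(-1,3); w=w[~np.isnan(w[:,0])]
    H={}
    for x in np.arange(0,1.2,.1):
        row=[]
        for y in np.arange(-.9,.5,.1):
            q=w[(w[:,0]>=x)&(w[:,0]<x+.1)&(w[:,1]>=y)&(w[:,1]<y+.1)&(w[:,2]>-.5)]
            row.append('%5.2f'%np.percentile(q[:,2],98) if len(q)>3 else '  -  ')
        print('%.1f'%x,*row)
    print()
E
```

```text
0.0  0.00  0.00  0.00  0.00  0.00  0.00  0.00  0.06  0.07   -     -    0.13  0.13  0.17
0.1  0.01  0.01  0.00  0.35  0.60  0.66  0.00  0.00  0.03  0.49  0.44  0.13  0.16  0.18
0.2   -    0.17  0.13  0.12  0.69  0.68  0.01  0.73  0.78  0.75  0.30  0.13  0.13  0.23
0.3  0.07  0.16  0.12  0.02  0.01  0.10  0.10  0.10  0.10  0.00 -0.31 -0.35  0.12  0.15
0.4  0.12  0.22  0.02  0.02  0.07  0.03  0.04  0.04  0.03  0.00  0.00 -0.38 -0.36  0.13
0.5   -    0.28  0.37  0.01  0.07  0.03  0.01  0.01  0.03  0.00  0.73  0.00 -0.35   -  
0.6   -     -    0.43  0.53  0.00  0.03  0.03  0.03  0.03  0.00  0.77  0.00  0.00   -  
0.7   -     -     -    0.59  0.58  0.14  0.01  0.11  0.09  0.05  0.01  0.00  0.00  0.28
0.8   -     -     -     -    0.47  0.40  0.11  0.11  0.11  0.08  0.19  0.37  0.29  0.29
0.9   -     -     -     -     -    0.29  0.23  0.12  0.22  0.22  0.26  0.29   -     -  
1.0   -     -     -     -     -     -    0.12  0.12  0.12  0.12   -     -     -     -  
1.1   -     -     -     -     -     -     -     -     -     -     -     -     -     -  

0.0   -     -     -     -    0.67  0.00  0.
[... 310 characters left out ...]
.4  0.46  0.51  0.01  0.01  0.07  0.03  0.04  0.04  0.06  0.00  0.00   -     -   -0.13
0.5   -    0.54  0.59  0.00  0.07  0.03  0.00  0.01  0.03  0.00  0.09  0.07   -     -  
0.6   -     -    0.63  0.62  0.00  0.03  0.03  0.03  0.03  0.00  0.09  0.07  0.00  0.48
0.7   -     -     -    0.61  0.60  0.14  0.00  0.11  0.09  0.04  0.00  0.05  0.41  0.48
0.8   -     -     -     -    0.59  0.58  0.11  0.11  0.11  0.08  0.21  0.43  0.48  0.48
0.9   -     -     -     -     -    0.57  0.55  0.12  0.23  0.23  0.43  0.49  0.49   -  
1.0   -     -     -     -     -     -    0.54  0.53  0.50  0.46  0.49  0.49   -     -  
1.1   -     -     -     -     -     -     -    0.52  0.50  0.50  0.50   -     -     -
```

Request:
move_arm(moves=[[[1,-2,5.3,-1.7,0],[1,-2,5.3,-1.7,0],[1,-2,5.3,-1.7,0],[1,-2,5.3,-1.7,0],[1,-2,5.3,-1.7,0]]])

```text
t: 1.02
eef_pos: [0.3888, -0.3024, 0.3461]
eef_rot: [0.957, 1.35, -0.957]
contact_force: [0.6, -1.6, 0.6]
finger_gap: 0.0853
```

Request:
move_arm(moves=[[[1,-2,5.3,-1.7,0],[1,-2,5.3,-1.7,0],[1,-2,5.3,-1.7,0],[1,0,0,0,-0.17],[1,0,0,0,-0.17]]])

```text
t: 1.65
eef_pos: [0.5215, -0.2023, 0.405]
eef_rot: [0.692, 1.458, -0.692]
contact_force: [-0.9, -0.3, -0.1]
finger_gap: 0.0853
```

Request:
move_arm(moves=[[[1,0,0,0,-0.17],[1,0,0,0,-0.17],[1,0,0,0,-0.17],[1,0,0,6,0],[1,0,0,6,0]]])

```text
t: 2.28
eef_pos: [0.599, -0.2342, 0.4033]
eef_rot: [0.296, 1.525, -0.303]
contact_force: [0.5, 0.0, 1.0]
finger_gap: 0.0852
```

```bash
cat > st.py <<'E'
from h import *
s=r.read_state(); M=R.from_rotvec(s['eef_rot']).as_matrix()
print('t %.2f'%s['t'],'q',s['qpos'].round(3),'pos',s['eef_pos'].round(4),'r',np.hypot(*s['eef_pos'][:2]).round(3),'gap',s['finger_gap'].round(4)); print(M.round(3).tolist(),'F',s['contact_force'].round(1))
print('tilt deg',np.degrees(np.arccos(-M[2,0])).round(1),'z heading',np.degrees(np.arctan2(M[1,2],M[0,2])).round(1))
import json; open('log.jsonl','a').write(json.dumps([s['t'],list(s['qpos']),list(s['eef_pos']),list(s['eef_rot'])])+'\n')
E
python3 st.py
```

```text
Traceback (most recent call last):
  File "st.py", line 3, in <module>
    print('t %.2f'%s['t'],'q',s['qpos'].round(3),'pos',s['eef_pos'].round(4),'r',np.hypot(*s['eef_pos'][:2]).round(3),'gap',s['finger_gap'].round(4)); print(M.round(3).tolist(),'F',s['contact_force'].round(1))
                                                                                                                            ^^^^^^^^^^^^^^^^^^^^^
AttributeError: 'float' object has no attribute 'round'
```

```bash
sed -i "s/s\['finger_gap'\].round(4)/round(float(s['finger_gap']),4)/" st.py; python3 st.py
```

```text
t 2.27 q [-0.373  0.66   1.068  1.954  0.     1.581] pos [ 0.599  -0.2342  0.4033] r 0.643 gap 0.0852
[[0.023, 0.374, 0.927], [-0.009, 0.928, -0.374], [-1.0, 0.0, 0.025]] F [0.5 0.  1. ]
tilt deg 1.4 z heading -21.9
```

Request:
move_arm(moves=[[[1,0,0,6,0],[1,0,0,6,0]]])

```text
t: 2.52
eef_pos: [0.6445, -0.253, 0.3787]
eef_rot: [0.292, 1.502, -0.305]
contact_force: [-33.6, 13.7, 12.4]
finger_gap: 0.0853
```

```bash
python3 st.py
```

```text
t 2.52 q [-0.374  0.839  1.354  2.037  0.     1.58 ] pos [ 0.6445 -0.253   0.3787] r 0.692 gap 0.0853
[[0.045, 0.374, 0.926], [-0.018, 0.928, -0.373], [-0.999, 0.001, 0.049]] F [-33.6  13.7  12.4]
tilt deg 2.8 z heading -21.9
```

Request:
move_arm(moves=[[[1,0,0,-1,0]]])

```text
t: 2.65
eef_pos: [0.6373, -0.2502, 0.3743]
eef_rot: [0.292, 1.506, -0.305]
contact_force: [0.5, -1.2, 1.0]
finger_gap: 0.0857
```

```bash
python3 st.py
```

```text
t 2.65 q [-0.374  0.743  1.143  1.926  0.     1.58 ] pos [ 0.6373 -0.2502  0.3743] r 0.685 gap 0.0857
[[0.041, 0.374, 0.927], [-0.016, 0.928, -0.373], [-0.999, 0.0, 0.044]] F [ 0.5 -1.2  1. ]
tilt deg 2.5 z heading -21.9
```

Request:
move_arm(moves=[[[1,2,0,-3,0],[1,0,0,0,0]]])

```text
t: 2.9
eef_pos: [0.6213, -0.2436, 0.3702]
eef_rot: [0.292, 1.502, -0.305]
contact_force: [-0.1, -0.2, 0.3]
finger_gap: 0.0852
```

```bash
python3 st.py
```

```text
t 2.90 q [-0.374  0.636  0.927  1.814  0.     1.58 ] pos [ 0.6213 -0.2436  0.3702] r 0.667 gap 0.0852
[[0.045, 0.374, 0.926], [-0.018, 0.928, -0.373], [-0.999, 0.0, 0.048]] F [-0.1 -0.2  0.3]
tilt deg 2.8 z heading -21.9
```

```bash
sed -i '1,$p' /dev/null; cat > fit.py <<'E'
import numpy as np,json
from scipy.optimize import least_squares
D=[json.loads(l) for l in open('log.jsonl')]
D.append([0,[-1.23302,.213357,-.035038,1.323501,0,1.5708],[.16558671,-.47144971,.24482437],[.95752794,1.35119738,-.95649375]])
Q=np.array([d[1] for d in D]);P=np.array([d[2] for d in D])
rr=np.hypot(P[:,0],P[:,1]);zz=P[:,2]
def fk(p,q):
    a,d,L1,L2,o,Lt=p
    q2,q3,q4=q[...,1],q[...,2],q[...,3]
    f=q2-q3; ph=f+q4
    return a+L1*np.sin(q2)+L2*np.cos(f)+o*np.sin(f)+Lt*np.cos(ph), d+L1*np.cos(q2)-L2*np.sin(f)+o*np.cos(f)-Lt*np.sin(ph)
def res(p):
    R,Z=fk(p,Q); return np.r_[(R-rr),(Z-zz),0.002*(p-np.array([0,.25,.35,.35,0,.2]))]
s=least_squares(res,[0,.25,.35,.35,0,.2])
print(s.x.round(4)); R,Z=fk(s.x,Q); print(((R-rr)*1000).round(1),((Z-zz)*1000).round(1))
E
python3 fit.py; wc -l log.jsonl
```

```text
[-1.000e-04  2.407e-01  4.862e-01  3.931e-01  6.640e-02  4.388e-01]
[ 0. -0. -0. -0.  0.] [ 0. -0. -0.  0. -0.]
4 log.jsonlsed: couldn't edit /dev/null: not a regular file
```

```bash
cat > sim.py <<'E'
import numpy as np
from scipy.optimize import least_squares
p=[-1e-4,.2407,.4862,.3931,.0664,.4388]
lo=np.array([-.74,-1.14,-2.1]);hi=np.array([1.72,1.35,2.04])
def fk(q):
    a,d,L1,L2,o,Lt=p; f=q[1-1]-q[1]; ph=f+q[2]
    return np.array([a+L1*np.sin(q[0])+L2*np.cos(f)+o*np.sin(f)+Lt*np.cos(ph), d+L1*np.cos(q[0])-L2*np.sin(f)+o*np.cos(f)-Lt*np.sin(ph), np.pi/2-ph])
def step(q,dx,dz,dt=0,W=1.0,v=.7/8*np.array([1.89,2.39,2.57])):
    # dx along tool x(forward), dz along tool z
    x=fk(q); t=x[2]; tx=np.array([np.sin(t),-np.cos(t)]); tz=np.array([np.cos(t),np.sin(t)])
    tgt=np.r_[x[:2]+dx*tx+dz*tz,t]
    s=least_squares(lambda q:(fk(q)-tgt)*np.array([1,1,W]),np.clip(q,lo+1e-6,hi-1e-6),bounds=(lo,hi))
    dq=s.x-q; k=min(1,(v/np.maximum(abs(dq),1e-9)).min())
    return q+k*dq
E
python3 - <<'E'
from sim import *
q=np.array([.636,.927,1.814]); print(fk(q))
# reproduce: state before = (.66,1.068,1.954), 2 rows dz .06
q=np.array([.66,1.068,1.954])
for i in range(2): q=step(q,0,.06); print(q.round(3),fk(q)[:2].round(3),np.degrees(fk(q)[2]).round(2))
# greedy
for q0 in ([.636,.927,1.814],[.2,.67,2.03]):
  q=np.array(q0)
  for i in range(60):
    best=None
    for a in np.arange(0,2*np.pi,np.pi/12):
        x=.0625*np.cos(a);z=.0625*np.sin(a)
        n=step(q,x,z); f=fk(n)
        if n[1]>1.3: continue
        sc=f[2]
        if best is None or sc>best[0]+1e-6: best=(sc,n,a)
    q=best[1]
    if i%6==5: print(i,q.round(3),fk(q)[:2].round(3),np.degrees(fk(q)[2]).round(1),np.degrees(best[2]).round())
  print()
E
```

```text
[0.66718146 0.36993121 0.04779633]
[0.789 1.277 2.025] [0.676 0.388] 1.94
[0.859 1.35  2.014] [0.704 0.364] 2.76
5 [0.678 1.295 2.04 ] [0.652 0.467] 8.5 135.0
11 [0.559 1.295 2.04 ] [0.62  0.542] 15.2 135.0
17 [0.441 1.295 2.04 ] [0.58  0.613] 22.0 135.0
23 [0.323 1.295 2.04 ] [0.532 0.679] 28.8 135.0
29 [0.205 1.295 2.04 ] [0.477 0.739] 35.5 135.0
35 [0.087 1.295 2.04 ] [0.415 0.792] 42.3 135.0
41 [-0.031  1.295  2.04 ] [0.347 0.837] 49.1 135.0
47 [-0.149  1.295  2.04 ] [0.275 0.873] 55.8 135.0
53 [-0.267  1.295  2.04 ] [0.198 0.901] 62.6 135.0
59 [-0.385  1.295  2.04 ] [0.119 0.92 ] 69.4 135.0

5 [0.182 0.782 2.04 ] [0.432 0.56 ] 7.5 165.0
11 [0.112 0.834 2.04 ] [0.415 0.608] 14.4 165.0
17 [0.099 0.943 2.04 ] [0.42  0.654] 21.5 150.0
23 [0.093 1.061 2.04 ] [0.423 0.701] 28.6 150.0
29 [0.032 1.123 2.04 ] [0.394 0.749] 35.6 150.0
35 [0.045 1.259 2.04 ] [0.394 0.795] 42.7 135.0
41 [-0.039  1.294  2.04 ] [0.343 0.839] 49.5 135.0
47 [-0.157  1.294  2.04 ] [0.27  0.875] 56.2 135.0
53 [-0.274  1.294  2.04 ] [0.194 0.903] 63.0 135.0
59 [-0.392  1.294  2.04 ] [0.114 0.921] 69.8 135.0
```

Request:
move_arm(moves=[[[1,-0.4,-4.4,-3.9,0],[1,-0.4,-4.4,-3.9,0],[1,-0.4,-4.4,-3.9,0],[1,-0.4,-4.4,-3.9,0],[1,-0.4,-4.4,-3.9,0]]])

```text
t: 3.52
eef_pos: [0.3604, -0.3764, 0.3832]
eef_rot: [0.289, 1.495, -0.307]
contact_force: [0.7, -0.5, 0.5]
finger_gap: 0.0856
```

Request:
move_arm(moves=[[[1,-0.4,-4.4,-3.9,0],[1,-0.4,-4.4,-3.9,0],[1,-0.4,-4.4,-3.9,0],[1,-0.4,-4.4,-3.9,0],[1,-0.4,-4.4,-3.9,0]]])

```text
t: 4.15
eef_pos: [0.0955, -0.5078, 0.3927]
eef_rot: [0.288, 1.496, -0.308]
contact_force: [0.2, -0.9, 0.8]
finger_gap: 0.0851
```

Request:
move_arm(moves=[[[1,-0.4,-4.4,-3.9,0],[1,-0.4,-4.4,-3.9,0],[1,-0.4,-4.4,-3.9,-0.1],[1,-0.4,-4.4,-3.5,-0.1]]])

```text
t: 4.65
eef_pos: [-0.1038, -0.6145, 0.4006]
eef_rot: [0.137, 1.515, -0.165]
contact_force: [1.4, -0.4, 0.9]
finger_gap: 0.0855
```

```bash
python3 st.py
```

```text
t 4.65 q [-1.763e+00  5.850e-01  9.220e-01  1.895e+00  5.200e-02  1.000e-03] pos [-0.1038 -0.6145  0.4006] r 0.623 gap 0.0855
[[0.049, 0.193, 0.98], [-0.023, 0.981, -0.192], [-0.999, -0.013, 0.052]] F [ 1.4 -0.4  0.9]
tilt deg 3.1 z heading -11.1
```

```bash
python3 - <<'E'
from sim import *
q=np.array([.585,.922,1.895])
sch=[(-2.5,2.0)]*4+[(-4.4,4.4)]*50
for c in range(0,54):
    q=step(q,sch[c][0]/100,sch[c][1]/100)
    if c<8 or c%5==0: print(c,q.round(3),fk(q)[:2].round(3),np.degrees(fk(q)[2]).round(1))
q=np.array([.585,.922,1.895])
print()
for c in range(0,54):
    x,z=(-4.,.5) if c<4 else ((-6.0,1.7) if c<34 else (-4.9,3.8))
    q=step(q,x/100,z/100)
    if c<8 or c%5==0: print(c,q.round(3),fk(q)[:2].round(3),np.degrees(fk(q)[2]).round(1))
E
```

```text
0 [0.675 1.131 2.011] [0.634 0.414] 0.9
1 [0.696 1.191 2.04 ] [0.637 0.42 ] 1.5
2 [0.695 1.2   2.04 ] [0.639 0.424] 2.1
3 [0.693 1.208 2.04 ] [0.64  0.428] 2.7
4 [0.701 1.236 2.04 ] [0.647 0.432] 3.8
5 [0.706 1.262 2.04 ] [0.652 0.438] 5.0
6 [0.708 1.284 2.04 ] [0.656 0.444] 6.1
7 [0.708 1.305 2.04 ] [0.66 0.45] 7.3
10 [0.695 1.35  2.04 ] [0.664 0.475] 10.6
15 [0.625 1.35  2.014] [0.657 0.524] 16.2
20 [0.548 1.35  1.994] [0.641 0.577] 21.7
25 [0.465 1.35  1.979] [0.617 0.632] 27.3
30 [0.378 1.35  1.967] [0.585 0.686] 32.9
35 [0.289 1.35  1.959] [0.546 0.739] 38.6
40 [0.197 1.35  1.952] [0.5   0.789] 44.2
45 [0.103 1.35  1.947] [0.448 0.836] 49.9
50 [0.008 1.35  1.943] [0.39  0.877] 55.6

0 [0.651 1.131 2.033] [0.62  0.429] 1.0
1 [0.617 1.115 2.04 ] [0.607 0.445] 1.6
2 [0.579 1.088 2.04 ] [0.594 0.459] 2.3
3 [0.542 1.064 2.04 ] [0.582 0.472] 3.0
4 [0.507 1.048 2.04 ] [0.57  0.488] 4.1
5 [0.473 1.033 2.04 ] [0.559 0.502] 5.2
6 [0.44  1.021 2.04 ] [0.548 0.516] 6.4
7 [0.408 1.009 2.04 ] [0.537 0.529] 7.5
10 [0.32  0.981 2.04 ] [0.506 0.565] 11.0
15 [0.189 0.951 2.04 ] [0.456 0.617] 16.8
20 [0.07  0.933 2.04 ] [0.407 0.662] 22.6
25 [-0.042  0.923  2.04 ] [0.358 0.701] 28.4
30 [-0.149  0.917  2.04 ] [0.306 0.735] 34.2
35 [-0.171  0.996  2.04 ] [0.293 0.771] 40.0
40 [-0.128  1.141  2.04 ] [0.306 0.812] 45.8
45 [-0.146  1.225  2.04 ] [0.287 0.848] 51.7
50 [-0.197  1.273  2.04 ] [0.247 0.879] 57.4
```

Request:
move_arm(moves=[[[1,-3,-0.5,0,0],[1,-3,-0.5,0,0],[1,-5.7,-2.6,0,0],[1,-5.7,-2.6,0,0],[1,-5.7,-2.6,0,0]]])

```text
t: 5.28
eef_pos: [-0.1148, -0.6466, 0.5017]
eef_rot: [-0.027, 1.525, -0.34]
contact_force: [-0.7, 0.2, -0.8]
finger_gap: 0.0858
```

```bash
python3 st.py
```

```text
t 5.28 q [-1.772  0.658  1.353  2.037  0.055  0.006] pos [-0.1148 -0.6466  0.5017] r 0.657 gap 0.0858
[[0.009, 0.201, 0.98], [-0.234, 0.953, -0.193], [-0.972, -0.227, 0.055]] F [-0.7  0.2 -0.8]
tilt deg 13.5 z heading -11.2
```

Request:
move_arm(moves=[[[1,-6,-1,0,0],[1,-6,-1,0,0],[1,-6,-1,0,0]]])

```text
t: 5.65
eef_pos: [-0.1125, -0.6034, 0.5917]
eef_rot: [-0.135, 1.525, -0.452]
contact_force: [-0.1, 0.3, 0.0]
finger_gap: 0.0852
```

```bash
python3 st.py
```

```text
t 5.65 q [-1.785e+00  5.160e-01  1.353e+00  2.037e+00  6.000e-02  2.000e-03] pos [-0.1125 -0.6034  0.5917] r 0.614 gap 0.0852
[[-0.018, 0.2, 0.98], [-0.366, 0.91, -0.193], [-0.93, -0.362, 0.057]] F [-0.1  0.3  0. ]
tilt deg 21.5 z heading -11.1
```

Request:
move_arm(moves=[[[1,-6,-1,0,0],[1,-6,-1,0,0],[1,-6,-1,0,0],[1,-6,-1,0,0],[1,-6,-1,0,0]]])

```text
t: 6.28
eef_pos: [-0.1014, -0.5066, 0.7244]
eef_rot: [-0.316, 1.516, -0.638]
contact_force: [0.1, -0.4, -0.2]
finger_gap: 0.0859
```

```bash
python3 st.py
```

```text
t 6.28 q [-1.811  0.283  1.353  2.037  0.072 -0.005] pos [-0.1014 -0.5066  0.7244] r 0.517 gap 0.0859
[[-0.064, 0.19, 0.98], [-0.568, 0.8, -0.193], [-0.821, -0.569, 0.057]] F [ 0.1 -0.4 -0.2]
tilt deg 34.8 z heading -11.1
```

Request:
move_arm(moves=[[[1,-5.5,-2.5,0,0],[1,-5.5,-2.5,0,0],[1,-5.5,-2.5,0,0],[1,-5.5,-2.5,0,0],[1,-5.5,-2.5,0,0]]])

```text
t: 6.9
eef_pos: [-0.0874, -0.4012, 0.8184]
eef_rot: [-0.475, 1.495, -0.799]
contact_force: [0.8, -0.4, 0.5]
finger_gap: 0.0854
```

```bash
python3 st.py
```

```text
t 6.90 q [-1.868  0.082  1.353  2.037  0.113 -0.03 ] pos [-0.0874 -0.4012  0.8184] r 0.411 gap 0.0854
[[-0.102, 0.173, 0.98], [-0.718, 0.669, -0.193], [-0.689, -0.723, 0.056]] F [ 0.8 -0.4  0.5]
tilt deg 46.5 z heading -11.2
```

Request:
move_arm(moves=[[[1,-5.5,-2.5,0,0],[1,-5.5,-2.5,0,0],[1,-5.5,-2.5,0,0],[1,-5.5,-2.5,0,0],[1,-5.5,-2.5,0,0]]])

```text
t: 7.52
eef_pos: [-0.0544, -0.2822, 0.8887]
eef_rot: [-0.627, 1.476, -0.962]
contact_force: [0.8, 0.4, -0.1]
finger_gap: 0.0853
```

```bash
python3 st.py
```

```text
t 7.53 q [-1.872 -0.12   1.353  2.037  0.105 -0.009] pos [-0.0544 -0.2822  0.8887] r 0.287 gap 0.0853
[[-0.149, 0.149, 0.978], [-0.834, 0.512, -0.205], [-0.531, -0.846, 0.048]] F [ 0.8  0.4 -0.1]
tilt deg 57.9 z heading -11.9
```

```bash
cat > kin.py <<'E'
import numpy as np,json
from scipy.optimize import least_squares
from scipy.spatial.transform import Rotation as R
LO=np.array([-2.98,-.74,-1.14,-2.1,-1.57,-3.14]);HI=np.array([2.98,1.72,1.35,2.04,1.44,3.14])
def fk(q,k):
    a,d,L1,L2,o,A,b,lat=k
    q1,q2,q3,q4,q5,q6=q
    f=q2-q3; ph=f+q4
    Rz=R.from_euler('z',q1)
    r=a+L1*np.sin(q2)+L2*np.cos(f)+o*np.sin(f); z=d+L1*np.cos(q2)-L2*np.sin(f)+o*np.cos(f)
    # wrist frame: pitch about y by ph -> x axis = tool dir at q5=0
    W=Rz*R.from_euler('y',ph)*R.from_euler('z',q5)
    e1=(Rz*R.from_euler('y',ph)).apply([1,0,0])
    p=Rz.apply([r,lat,z])+A*e1+b*W.apply([1,0,0])
    T=W*R.from_euler('x',q6)
    return p,T
def load():
    return [json.loads(l) for l in open('log.jsonl')]
E
python3 - <<'E'
from kin import *
D=load()
# orientation check
for d in D[-3:]:
    p,T=fk(d[1],[0,.2407,.4862,.3931,.0664,.2,.2388,0])
    print((T.inv()*R.from_rotvec(d[3])).as_rotvec().round(3), (np.array(d[2])-p).round(4))
def res(k): return np.concatenate([fk(d[1],k)[0]-d[2] for d in D]+[1e-3*(k-np.array([0,.24,.486,.393,.066,.2,.24,0]))])
s=least_squares(res,[0,.24,.486,.393,.066,.2,.24,0]); print(s.x.round(4),np.abs(s.fun).max())
json.dump(list(s.x),open('k.json','w'))
E
```

```text
[-1.571 -0.     0.   ] [ 0.0041 -0.0023  0.0005]
[-1.571 -0.    -0.   ] [ 0.0063 -0.0035  0.001 ]
[-1.571  0.    -0.   ] [ 0.0057 -0.0038  0.0013]
[-0.      0.2435  0.486   0.393   0.0664  0.1398  0.3016  0.    ] 6.159297280790365e-05
```

```bash
cat >> kin.py <<'E'
K=json.load(open('k.json'))
OFF=R.from_euler('x',-np.pi/2)
def FK(q): p,T=fk(q,K); return p,T*OFF
def IK(p,T,q0):
    def f(q):
        P,S=FK(q); return np.r_[P-p,(S.inv()*T).as_rotvec()]
    s=least_squares(f,np.clip(q0,LO+1e-4,HI-1e-4),bounds=(LO,HI)); return s.x,np.abs(s.fun).max()
BAR=np.array([.352,-.291,.085]); SX=np.radians(-9.3); TR=np.array([.568,-.218,.002])
E
python3 - <<'E'
from kin import *
d=load()[-1]; q=np.array(d[1]); T0=R.from_rotvec(d[3])
M=T0.as_matrix(); de=-np.arctan2(M[2,2],-M[2,1]); print('de',de)
T=T0*R.from_euler('x',de); M=T.as_matrix(); print(M.round(3)); print('z head',np.degrees(np.arctan2(M[1,2],M[0,2])))
x=M[:,0]
bary=np.array([-np.sin(SX),np.cos(SX),0])
gp=BAR+.012*bary; tcp=gp+.005*x
wp={'grasp':tcp,'pre':tcp-.10*x,'high':tcp-.10*x+[0,0,.2],'lift':tcp+[0,0,.12]}
cur=np.array(d[2])
for n in ['high','pre','grasp','lift']:
    q,e=IK(wp[n],T,q); print(n,wp[n].round(4),q.round(2),'err',round(e,5))
# shaker pose rel tool: shaker frame axes world at grasp
SR=R.from_euler('z',SX); rel=T.inv()*SR; off=T.inv().apply(BAR-tcp)
tx=R.from_euler('z',np.radians(-4)) # tray: long axis heading 86 -> tray x heading? 
for psi in (0,.6,1.0,1.2,1.35,1.5):
    Tp=T*R.from_euler('x',psi); S=Tp*rel
    g=S.inv().apply([0,0,-1]); 
    corners=np.array([[sx*58,sy*58,z] for sx in(-1,1) for sy in(-1,1) for z in(-85,-43)])/1000
    cw=S.apply(corners); mouth=S.apply([-.058,0,-.067]); 
    bo=Tp.apply(off)
    print('psi',psi,'g in shaker',g.round(2),'mouth rel bar',mouth.round(3),'lowest',cw[:,2].min().round(3),'yaxis',S.apply([0,1,0]).round(2),'tilt',np.degrees(np.arccos(S.as_matrix()[2,2])).round())
    # pour: mouth over tray centre +0.03 far
    barp=TR+np.array([.03,0,0])-np.array([mouth[0],mouth[1],0]); barp[2]=.055-cw[:,2].min()
    tp=barp-bo; qq,e=IK(tp,Tp,q); print('   bar',barp.round(3),'tcp',tp.round(3),'q',qq.round(2),round(e,4))
E
```

```text
de -0.056951384917913024
[[-0.149  0.093  0.984]
 [-0.834  0.523 -0.176]
 [-0.531 -0.847  0.   ]]
z head -10.11643868746341
high [ 0.3681 -0.1999  0.3355] [-2.98 -0.74 -0.02  2.04  0.9  -1.18] err 0.33486
pre [ 0.3681 -0.1999  0.1355] [-2.98 -0.74 -1.14  1.08  0.96 -1.3 ] err 0.4169
grasp [ 0.3532 -0.2833  0.0823] [-2.98 -0.74 -1.14  1.06  0.96 -1.29] err 0.40704
lift [ 0.3532 -0.2833  0.2023] [-2.98 -0.74 -1.14  1.06  0.98 -1.29] err 0.40703
psi 0 g in shaker [ 0. -0. -1.] mouth rel bar [-0.057  0.009 -0.067] lowest -0.085 yaxis [0.16 0.99 0.  ] tilt nan
   bar [ 0.655 -0.227  0.14 ] tcp [ 0.656 -0.22   0.137] q [-2.98 -0.74 -1.14  1.29  0.99 -1.48] 0.6403
psi 0.6 g in shaker [-0.48 -0.07 -0.87] mouth rel bar [-0.014  0.014 -0.086] lowest -0.106 yaxis [0.45 0.89 0.07] tilt 29.0
   bar [ 0.612 -0.232  0.161] tcp [ 0.616 -0.225  0.16 ] q [-2.98 -0.74 -1.14  1.26  0.99 -0.86] 0.6083
psi 1.0 g in shaker [-0.72 -0.2  -0.67] mouth rel bar [ 0.018  0.008 -0.086] lowest -0.11 yaxis [0.59 0.79 0.2 ] tilt 48.0
   bar [ 0.58  -0.226  0.165] tcp [ 0.586 -0.221  0.165] q [-2.98 -0.74 -1.14  1.24  0.99 -0.44] 0.5848
psi 1.2 g in shaker [-0.79 -0.28 -0.54] mouth rel bar [ 0.033  0.003 -0.082] lowest -0.108 yaxis [0.63 0.73 0.28] tilt 57.0
   bar [ 0.565 -0.221  0.163] tcp [ 0.572 -0.217  0.164] q [-2.98 -0.74 -1.14  1.23  0.99 -0.23] 0.5737
psi 1.35 g in shaker [-0.83 -0.34 -0.44] mouth rel bar [ 0.043 -0.002 -0.078] lowest -0.105 yaxis [0.65 0.68 0.34] tilt 64.0
   bar [ 0.555 -0.216  0.16 ] tcp [ 0.562 -0.212  0.162] q [-2.98 -0.74 -1.14  1.22  0.99 -0.08] 0.5661
psi 1.5 g in shaker [-0.85 -0.41 -0.33] mouth rel bar [ 0.052 -0.007 -0.072] lowest -0.101 yaxis [0.65 0.64 0.41] tilt 71.0
   bar [ 0.546 -0.211  0.156] tcp [ 0.553 -0.207  0.158] q [-2.98 -0.74 -1.14  1.21  0.98  0.08] 0.5592<stdin>:21: RuntimeWarning: invalid value encountered in arccos
```

```bash
cat >> kin.py <<'E'
def IKm(p,T,seeds=None):
    best=None
    for s in (seeds or [[-.2,.3,0,1.3,s5,s6] for s5 in(-.9,.9) for s6 in (-2,-.5,.5,2)]):
        q,e=IK(p,T,np.array(s))
        if best is None or e<best[1]: best=(q,e)
    return best
E
python3 - <<'E'
from kin import *
d=load()[-1]; T0=R.from_rotvec(d[3]); cur=np.array(d[2])
M=T0.as_matrix(); de=-np.arctan2(M[2,2],-M[2,1]); T=T0*R.from_euler('x',de); M=T.as_matrix(); x=M[:,0]
bary=np.array([-np.sin(SX),np.cos(SX),0])
tcp=BAR+.012*bary+.005*x
print('tool axes cols',M.round(3).tolist())
for n,p in [('cur',cur),('m1',[.1,-.35,.75]),('m2',[.25,-.28,.6]),('high',tcp-.10*x+[0,0,.2]),('pre',tcp-.10*x),('grasp',tcp),('lift',tcp+[0,0,.12])]:
    q,e=IKm(p,T); print(n,np.round(p,4),q.round(2),'err',round(e,5))
SR=R.from_euler('z',SX); rel=T.inv()*SR; off=T.inv().apply(BAR-tcp)
corners=np.array([[sx*58,sy*58,z] for sx in(-1,1) for sy in(-1,1) for z in(-85,-43)])/1000
for psi in (0,.4,.8,1.0,1.2,1.4):
    Tp=T*R.from_euler('x',psi); S=Tp*rel; cw=S.apply(corners); mouth=S.apply([-.058,0,-.067]); bo=Tp.apply(off)
    barp=TR+np.array([.03,-.012,0])-np.array([mouth[0],mouth[1],0]); barp[2]=.05-cw[:,2].min()
    tp=barp-bo; qq,e=IKm(tp,Tp); print(psi,'low',cw[:,2].min().round(3),'bar',barp.round(3),'tcp',tp.round(3),'q',qq.round(2),round(e,4))
E
```

```text
tool axes cols [[-0.149, 0.093, 0.984], [-0.834, 0.523, -0.176], [-0.531, -0.847, 0.0]]
cur [-0.0544 -0.2822  0.8887] [-1.87 -0.12  1.35  2.04  0.1  -0.07] err 3e-05
m1 [ 0.1  -0.35  0.75] [-0.6  -0.29  0.47  1.75 -0.88  0.87] err 0.0
m2 [ 0.25 -0.28  0.6 ] [-0.1  -0.09  0.18  1.98 -1.01  1.72] err 0.0
high [ 0.3681 -0.1999  0.3355] [ 0.12  0.19 -0.23  1.59 -0.94  2.1 ] err 0.0
pre [ 0.3681 -0.1999  0.1355] [ 0.12  0.39 -0.53  1.1  -0.94  2.1 ] err 0.0
grasp [ 0.3532 -0.2833  0.0823] [-0.08  0.37 -0.71  0.64 -1.    1.75] err 0.0
lift [ 0.3532 -0.2833  0.2023] [-0.08  0.18 -0.57  0.97 -1.    1.75] err 0.0
0 low -0.085 bar [ 0.655 -0.239  0.135] tcp [ 0.656 -0.232  0.132] q [ 0.03  0.86  0.35  1.37 -0.98  1.94] 0.0
0.4 low -0.101 bar [ 0.627 -0.244  0.151] tcp [ 0.631 -0.237  0.149] q [ 0.02  0.79  0.26  1.34 -0.98  2.33] 0.0
0.8 low -0.109 bar [ 0.596 -0.242  0.159] tcp [ 0.601 -0.236  0.158] q [ 0.02  0.72  0.15  1.31 -0.98  2.74] 0.0
1.0 low -0.11 bar [ 0.58  -0.238  0.16 ] tcp [ 0.586 -0.233  0.16 ] q [ 0.03  0.7   0.11  1.3  -0.98  2.95] 0.0
1.2 low -0.108 bar [ 0.565 -0.233  0.158] tcp [ 0.572 -0.229  0.159] q [ 0.04  0.67  0.06  1.28 -0.98 -3.12] 0.0
1.4 low -0.104 bar [ 0.552 -0.227  0.154] tcp [ 0.559 -0.223  0.156] q [ 0.05  0.66  0.02  1.27 -0.97 -2.91] 0.0
```

```bash
cat > plan.py <<'E'
from kin import *
V=.7/8*np.array([1.89,1.89,2.39,2.57,3.14,3.14])
def rows(p,T,q,tgts,claw=1):
    """tgts: list of (pos, n rows, twist per row). rounds, simulates."""
    out=[];p=np.array(p,float)
    for tp,n,tw in tgts:
        for i in range(n):
            step=(np.array(tp)-p)/(n-i); s=np.round(T.inv().apply(step)*100,1)
            p=p+T.apply(s/100); T=T*R.from_euler('x',tw)
            qn,e=IK(p,T,q); ratio=(np.abs(qn-q)/V).max(); j=(np.abs(qn-q)/V).argmax()
            out.append([claw,*s.tolist(),tw]); print(len(out),[float(a) for a in out[-1]],p.round(3),'sp%.2f j%d'%(ratio,j+1),'err%.4f'%e,'q',qn.round(2)); q=qn
    return p,T,q
E
python3 - <<'E'
from plan import *
d=load()[-1]; T0=R.from_rotvec(d[3])
rows(d[2],T0,np.array(d[1]),[([.1,-.35,.75],9,-.17),([.25,-.28,.6],5,-.17),([.368,-.2,.34],5,-.16)])
E
```

```text
1 [1.0, 1.2, 1.2, 1.8, -0.17] [-0.037 -0.29   0.873] sp3.08 j1 err0.0000 q [-1.36 -0.24  1.06  1.9  -0.32  0.1 ]
2 [1.0, 1.2, 0.9, 1.9, -0.17] [-0.02  -0.297  0.857] sp1.76 j1 err0.0000 q [-1.07 -0.26  0.96  1.9  -0.56  0.12]
3 [1.0, 1.2, 0.5, 2.0, -0.17] [-0.003 -0.305  0.842] sp0.99 j1 err0.0000 q [-0.91 -0.27  0.88  1.91 -0.68  0.08]
4 [1.0, 1.2, 0.2, 2.1, -0.17] [ 0.014 -0.312  0.826] sp0.63 j1 err0.0000 q [-0.8  -0.28  0.8   1.9  -0.76  0.01]
5 [1.0, 1.2, -0.2, 2.1, -0.17] [ 0.031 -0.32   0.811] sp0.42 j1 err0.0000 q [-0.73 -0.29  0.72  1.88 -0.8  -0.09]
6 [1.0, 1.2, -0.6, 2.0, -0.17] [ 0.048 -0.328  0.796] sp0.43 j6 err0.0000 q [-0.69 -0.29  0.65  1.86 -0.83 -0.2 ]
7 [1.0, 1.2, -0.9, 1.9, -0.17] [ 0.065 -0.336  0.781] sp0.46 j6 err0.0000 q [-0.65 -0.3   0.59  1.82 -0.85 -0.33]
8 [1.0, 1.2, -1.2, 1.8, -0.17] [ 0.083 -0.343  0.765] sp0.48 j6 err0.0000 q [-0.62 -0.3   0.52  1.79 -0.87 -0.46]
9 [1.0, 1.1, -1.5, 1.5, -0.17] [ 0.1  -0.35  0.75] sp0.50 j6 err0.0000 q [-0.6  -0.29  0.47  1.75 -0.88 -0.6 ]
10 [1.0, -0.0, -2.3, 3.8, -0.17] [ 0.13  -0.336  0.72 ] sp0.88 j1 err0.0000 q [-0
[... 372 characters left out ...]
.01 -0.55]
14 [1.0, -0.1, -4.2, 1.4, -0.17] [ 0.25 -0.28  0.6 ] sp0.38 j1 err0.0000 q [-0.1  -0.09  0.18  1.98 -1.01 -0.6 ]
15 [1.0, 1.1, -5.2, 2.6, -0.16] [ 0.274 -0.264  0.548] sp0.58 j3 err0.0000 q [-0.04 -0.07  0.06  1.91 -1.   -0.66]
16 [1.0, 1.1, -5.6, 1.7, -0.16] [ 0.298 -0.248  0.496] sp0.48 j3 err0.0000 q [ 0.01 -0.02 -0.04  1.84 -0.98 -0.73]
17 [1.0, 1.1, -5.8, 0.8, -0.16] [ 0.322 -0.233  0.444] sp0.39 j3 err0.0000 q [ 0.05  0.03 -0.12  1.77 -0.97 -0.82]
18 [1.0, 1.1, -5.8, -0.1, -0.16] [ 0.345 -0.217  0.392] sp0.42 j2 err0.0000 q [ 0.09  0.1  -0.18  1.68 -0.96 -0.92]
19 [1.0, 1.0, -5.8, -1.0, -0.16] [ 0.368 -0.2    0.34 ] sp0.50 j2 err0.0000 q [ 0.12  0.18 -0.22  1.6  -0.94 -1.02]
```

```bash
python3 - <<'E'
from plan import *
d=load()[-1]; T0=R.from_rotvec(d[3])
rows(d[2],T0,np.array(d[1]),[([-.037,-.29,.873],5,-.16),([-.01,-.303,.848],4,-.16),([.1,-.35,.75],5,-.16),([.25,-.28,.6],4,-.16),([.368,-.2,.34],6,-.11)])
E
```

```text
1 [1.0, 0.2, 0.2, 0.4, -0.16] [-0.05  -0.284  0.886] sp0.77 j1 err0.0000 q [-1.74 -0.18  1.23  1.97 -0.   -0.1 ]
2 [1.0, 0.3, 0.2, 0.4, -0.16] [-0.047 -0.286  0.882] sp0.67 j1 err0.0000 q [-1.63 -0.21  1.16  1.93 -0.1  -0.2 ]
3 [1.0, 0.2, 0.1, 0.4, -0.16] [-0.044 -0.287  0.88 ] sp0.60 j1 err0.0000 q [-1.53 -0.22  1.12  1.91 -0.18 -0.31]
4 [1.0, 0.3, 0.1, 0.4, -0.16] [-0.041 -0.289  0.876] sp0.47 j1 err0.0000 q [-1.46 -0.24  1.08  1.9  -0.25 -0.42]
5 [1.0, 0.2, -0.0, 0.4, -0.16] [-0.037 -0.29   0.873] sp0.47 j1 err0.0000 q [-1.38 -0.25  1.05  1.89 -0.31 -0.54]
6 [1.0, 0.5, -0.2, 0.8, -0.16] [-0.031 -0.293  0.867] sp0.83 j1 err0.0000 q [-1.24 -0.26  1.01  1.89 -0.42 -0.62]
7 [1.0, 0.5, -0.3, 0.8, -0.16] [-0.024 -0.296  0.861] sp0.67 j1 err0.0000 q [-1.13 -0.26  0.98  1.9  -0.51 -0.7 ]
8 [1.0, 0.5, -0.4, 0.7, -0.16] [-0.017 -0.299  0.854] sp0.49 j1 err0.0000 q [-1.05 -0.27  0.94  1.9  -0.58 -0.8 ]
9 [1.0, 0.5, -0.6, 0.7, -0.16] [-0.01  -0.303  0.848] sp0.49 j1 err0.0000 q [-0.97 -0.27  0.91  1.9  -0.64 -0.9 ]
10 [1.0, 1.5, -2.0, 1.8, -0.16] [ 0.012 -0.312  0.828] sp0.93 j1 err0.0000 q [
[... 955 characters left out ...]
.1 ]
19 [1.0, 0.9, -4.9, -0.2, -0.11] [ 0.269 -0.266  0.557] sp0.49 j3 err0.0000 q [-0.05 -0.07  0.08  1.93 -1.   -1.12]
20 [1.0, 0.9, -4.8, -0.7, -0.11] [ 0.289 -0.253  0.513] sp0.42 j3 err0.0000 q [-0.   -0.04 -0.01  1.87 -0.99 -1.16]
21 [1.0, 0.9, -4.7, -1.3, -0.11] [ 0.309 -0.24   0.47 ] sp0.35 j3 err0.0000 q [ 0.03  0.   -0.08  1.81 -0.98 -1.2 ]
22 [1.0, 0.9, -4.5, -1.8, -0.11] [ 0.329 -0.227  0.427] sp0.32 j2 err0.0000 q [ 0.07  0.05 -0.14  1.74 -0.97 -1.26]
23 [1.0, 0.9, -4.3, -2.2, -0.11] [ 0.348 -0.214  0.384] sp0.36 j2 err0.0000 q [ 0.1   0.11 -0.19  1.67 -0.95 -1.32]
24 [1.0, 0.9, -4.1, -2.7, -0.11] [ 0.368 -0.2    0.34 ] sp0.42 j2 err0.0000 q [ 0.12  0.18 -0.22  1.6  -0.94 -1.38]
```

Request:
move_arm(moves=[[[1,0.2,0.2,0.4,-0.16],[1,0.3,0.2,0.4,-0.16],[1,0.2,0.1,0.4,-0.16],[1,0.3,0.1,0.4,-0.16],[1,0.2,0,0.4,-0.16]]])

```text
t: 8.15
eef_pos: [-0.0378, -0.2889, 0.8747]
eef_rot: [-1.197, 1.851, -0.331]
contact_force: [-0.2, 0.8, 0.7]
finger_gap: 0.0853
```

Request:
move_arm(moves=[[[1,0.5,-0.2,0.8,-0.16],[1,0.5,-0.3,0.8,-0.16],[1,0.5,-0.4,0.7,-0.16],[1,0.5,-0.6,0.7,-0.16]]])

```text
t: 8.65
eef_pos: [-0.0108, -0.3023, 0.8496]
eef_rot: [-1.609, 2.021, 0.29]
contact_force: [-0.2, -0.1, -0.3]
finger_gap: 0.0854
```

```bash
python3 st.py
```

```text
t 8.65 q [-0.988 -0.276  0.908  1.893 -0.621 -0.921] pos [-0.0108 -0.3023  0.8496] r 0.303 gap 0.0854
[[-0.146, -0.951, 0.273], [-0.836, 0.266, 0.48], [-0.529, -0.158, -0.834]] F [-0.2 -0.1 -0.3]
tilt deg 58.0 z heading 60.4
```

Tracking as planned; I'll continue.

Request:
move_arm(moves=[[[1,1.5,-2.0,1.8,-0.16],[1,1.5,-2.3,1.4,-0.16],[1,1.5,-2.5,1.1,-0.16],[1,1.5,-2.6,0.6,-0.16],[1,1.5,-2.7,0.2,-0.16]]])

```text
t: 9.28
eef_pos: [0.0997, -0.3504, 0.7517]
eef_rot: [-2.034, 2.015, 1.217]
contact_force: [-0.2, -0.3, 0.6]
finger_gap: 0.0853
```

Request:
move_arm(moves=[[[1,0,-4.3,1.3,-0.16],[1,0,-5.5,0.8,-0.16],[1,0,-5.6,-0.1,-0.16],[1,-0.1,-5.5,-0.9,-0.16]]])

```text
t: 9.78
eef_pos: [0.2438, -0.2834, 0.609]
eef_rot: [1.758, -1.38, -1.616]
contact_force: [0.2, -0.5, 0.6]
finger_gap: 0.0851
```

```bash
python3 st.py; python3 - <<'E'
from plan import *
d=load()[-1]; T0=R.from_rotvec(d[3])
M=T0.as_matrix(); de=-np.arctan2(M[2,2],-M[2,1]); print('de',de, (de+np.pi)%(2*np.pi)-np.pi)
x=M[:,0];bary=np.array([-np.sin(SX),np.cos(SX),0]); tcp=BAR+.012*bary+.005*x
print(tcp, tcp-.1*x)
E
```

```text
t 9.78 q [-0.111 -0.107  0.2    1.974 -1.006 -1.138] pos [ 0.2438 -0.2834  0.609 ] r 0.374 gap 0.0851
[[-0.144, -0.396, -0.907], [-0.834, -0.445, 0.327], [-0.533, 0.803, -0.266]] F [ 0.2 -0.5  0.6]
tilt deg 57.8 z heading 160.2
de 2.821974817485817 2.821974817485817
[ 0.35321806 -0.28332697  0.08233591] [ 0.36764178 -0.19994223  0.13561764]
```

```bash
python3 - <<'E'
from plan import *
d=load()[-1]; T0=R.from_rotvec(d[3])
p,T,q=rows(d[2],T0,np.array(d[1]),[([.366,-.2,.34],6,-.05),([.3676,-.2,.17],4,-.005)])
print(T.as_matrix().round(3))
E
```

```text
1 [1.0, 0.9, -5.0, -0.2, -0.05] [ 0.264 -0.269  0.565] sp0.52 j3 err0.0000 q [-0.06 -0.09  0.09  1.93 -1.   -1.09]
2 [1.0, 0.9, -5.0, -0.5, -0.05] [ 0.285 -0.255  0.52 ] sp0.44 j3 err0.0000 q [-0.01 -0.05  0.    1.87 -0.99 -1.06]
3 [1.0, 1.0, -5.0, -0.7, -0.05] [ 0.305 -0.242  0.475] sp0.39 j3 err0.0000 q [ 0.03 -0.01 -0.08  1.81 -0.98 -1.04]
4 [1.0, 0.9, -4.9, -0.9, -0.05] [ 0.325 -0.228  0.43 ] sp0.32 j2 err0.0000 q [ 0.06  0.04 -0.14  1.74 -0.97 -1.03]
5 [1.0, 1.0, -4.9, -1.2, -0.05] [ 0.345 -0.214  0.385] sp0.38 j2 err0.0000 q [ 0.1   0.1  -0.2   1.67 -0.96 -1.03]
6 [1.0, 0.9, -4.9, -1.4, -0.05] [ 0.366 -0.2    0.34 ] sp0.44 j2 err0.0000 q [ 0.13  0.17 -0.23  1.6  -0.94 -1.03]
7 [1.0, 2.3, -3.6, 0.0, -0.005] [ 0.366 -0.2    0.297] sp0.48 j4 err0.0000 q [ 0.12  0.2  -0.31  1.49 -0.94 -1.04]
8 [1.0, 2.3, -3.6, 0.0, -0.005] [ 0.367 -0.2    0.254] sp0.48 j4 err0.0000 q [ 0.12  0.24 -0.38  1.38 -0.94 -1.04]
9 [1.0, 2.2, -3.6, -0.0, -0.005] [ 0.367 -0.2    0.212] sp0.46 j4 err0.0000 q [ 0.13  0.28 -0.44  1.28 -0.94 -1.05]
10 [1.0, 2.3, -3.6, -0.0, -0.005] [ 0.367 -0.2    0.169] sp0.48 j4 err0.0000 q [ 0.12  0.33 -0.5   1.17 -0.94 -1.05]
[[-0.144 -0.09  -0.985]
 [-0.834 -0.525  0.17 ]
 [-0.533  0.846  0.   ]]
```

Request:
move_arm(moves=[[[1,0.9,-5,-0.2,-0.05],[1,0.9,-5,-0.5,-0.05],[1,1,-5,-0.7,-0.05],[1,0.9,-4.9,-0.9,-0.05],[1,1,-4.9,-1.2,-0.05]]])

```text
t: 10.4
eef_pos: [0.3467, -0.2148, 0.3846]
eef_rot: [1.615, -1.125, -1.706]
contact_force: [0.7, -0.9, -0.1]
finger_gap: 0.0851
```

Request:
move_arm(moves=[[[1,0.9,-4.9,-1.4,-0.05],[1,2.3,-3.6,0,-0.01],[1,2.3,-3.6,0,-0.01],[1,2.2,-3.6,0,0],[1,2.3,-3.6,0,0]]])

```text
t: 11.02
eef_pos: [0.3687, -0.2009, 0.1684]
eef_rot: [1.574, -1.055, -1.726]
contact_force: [0.2, 0.8, -0.7]
finger_gap: 0.0858
```

```bash
python3 st.py; python3 - <<'E'
from h import *
a=cap('wrist');b=cap('scene')
cv2.imwrite('pics/w1.png',cv2.cvtColor(a['pixels'],cv2.COLOR_RGB2BGR));cv2.imwrite('pics/s1.png',cv2.cvtColor(b['pixels'],cv2.COLOR_RGB2BGR))
w=cloud(a); im=a['pixels'].astype(int)
m=(im[...,0]-im[...,2]>40)&(w[...,2]>.072)&(w[...,2]<.11)&(w[...,1]<-.2)&(w[...,1]>-.4)
P=w[m]
if len(P)>30:
    rc=cv2.minAreaRect((P[:,:2]*1000).astype(np.float32));print(len(P),P.mean(0).round(4),rc,P[:,2].max())
g=(im[...,1]-im[...,0]>40)&(w[...,2]>.01); 
if g.sum()>20: print('green',w[g].min(0),w[g].max(0))
E
```

```text
t 11.03 q [ 0.121  0.335 -0.497  1.168 -0.943 -1.051] pos [ 0.3687 -0.2009  0.1684] r 0.42 gap 0.0858
[[-0.145, -0.096, -0.985], [-0.833, -0.526, 0.174], [-0.534, 0.845, -0.004]] F [ 0.2  0.8 -0.7]
tilt deg 57.7 z heading 170.0
3748 [ 0.3526 -0.2807  0.0971] ((351.4083251953125, -287.35040283203125), (102.8875732421875, 17.977210998535156), 80.94078826904297) 0.09978270517234185
green [ 0.31085417 -0.18136884  0.04112283] [ 0.35654202 -0.14866312  0.21146573]
```

View pics/w1.png

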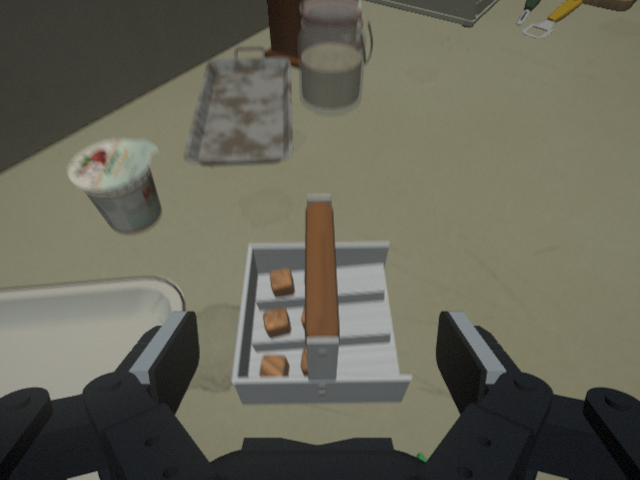

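View pics/s1.png

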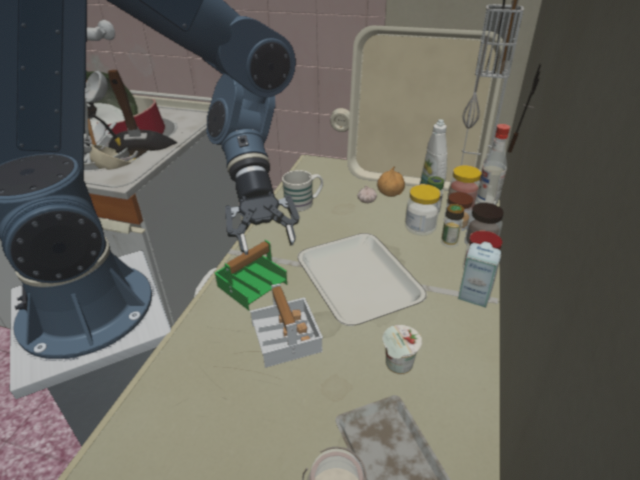

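```bash
sed -i 's/^BAR=.*/BAR=np.array([.3522,-.2900,.085]); SX=np.radians(-9.2); TR=np.array([.568,-.218,.002])/' kin.py; python3 - <<'E'
from plan import *
d=load()[-1]; T0=R.from_rotvec(d[3]);x=T0.apply([1,0,0]);bary=np.array([-np.sin(SX),np.cos(SX),0]); tcp=BAR+.012*bary+.005*x
rows(d[2],T0,np.array(d[1]),[(tcp,5,-.001)])
E
```

```text
1 [1.0, 2.3, -0.6, 0.0, -0.001] [ 0.366 -0.217  0.151] sp0.42 j4 err0.0000 q [ 0.08  0.34 -0.54  1.07 -0.96 -1.11]
2 [1.0, 2.3, -0.6, 0.0, -0.001] [ 0.363 -0.233  0.134] sp0.44 j4 err0.0000 q [ 0.04  0.34 -0.58  0.97 -0.97 -1.18]
3 [1.0, 2.3, -0.5, 0.0, -0.001] [ 0.36  -0.249  0.117] sp0.46 j4 err0.0000 q [ 0.    0.35 -0.63  0.87 -0.98 -1.25]
4 [1.0, 2.4, -0.6, 0.1, -0.001] [ 0.356 -0.266  0.099] sp0.51 j4 err0.0000 q [-0.04  0.36 -0.67  0.75 -0.99 -1.32]
5 [1.0, 2.3, -0.5, 0.0, -0.001] [ 0.354 -0.283  0.083] sp0.51 j4 err0.0000 q [-0.08  0.37 -0.71  0.64 -1.   -1.4 ]
```

Request:
move_arm(moves=[[[1,2.3,-0.6,0,0],[1,2.3,-0.6,0,0],[1,2.3,-0.5,0,0],[1,2.4,-0.6,0.1,0],[1,2.3,-0.5,0,0]]])

```text
t: 11.75
eef_pos: [0.353, -0.2839, 0.0846]
eef_rot: [1.572, -1.056, -1.725]
contact_force: [0.3, 0.0, -0.0]
finger_gap: 0.0855
```

```bash
python3 st.py; python3 - <<'E'
from h import *
a=cap('wrist','w2.png')
E
```

```text
t 11.75 q [-0.082  0.363 -0.712  0.638 -1.002 -1.398] pos [ 0.353  -0.2839  0.0846] r 0.453 gap 0.0855
[[-0.145, -0.095, -0.985], [-0.834, -0.524, 0.174], [-0.533, 0.846, -0.003]] F [ 0.3  0.  -0. ]
tilt deg 57.8 z heading 170.0
```

View pics/w2.png

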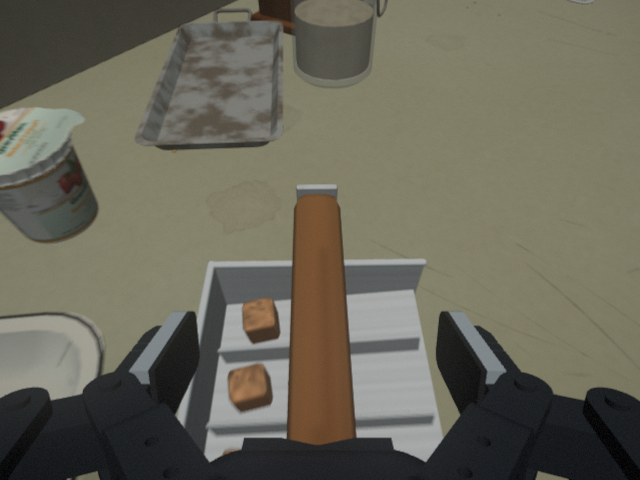

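Request:
move_arm(moves=[[[0,0,0,0,0],[0,0,0,0,0],[0,0,0,0,0],[0,0,0,0,0]]], grip_force=90)

```text
t: 12.3
eef_pos: [0.3507, -0.2828, 0.0829]
eef_rot: [1.569, -1.053, -1.727]
contact_force: [4.0, 2.4, 4.3]
finger_gap: 0.019
```

Request:
move_arm(moves=[[[0,-0.8,1.3,0,0],[0,-1.6,2.5,0,0],[0,-1.6,2.5,0,0],[0,-1.6,2.5,0,0],[0,-0.8,1.3,0,0]]])

```text
t: 12.92
eef_pos: [0.3503, -0.2825, 0.2031]
eef_rot: [1.569, -1.053, -1.728]
contact_force: [-0.3, 1.4, -3.4]
finger_gap: 0.0185
```

```bash
python3 st.py; python3 - <<'E'
from h import *
a=cap('wrist','w3.png'); b=cap('scene','s3.png')
E
```

```text
t 12.93 q [-0.079  0.174 -0.577  0.969 -1.001 -1.394] pos [ 0.3503 -0.2825  0.2031] r 0.45 gap 0.0185
[[-0.147, -0.092, -0.985], [-0.833, -0.526, 0.174], [-0.534, 0.846, 0.0]] F [-0.3  1.4 -3.4]
tilt deg 57.8 z heading 170.0
```

View pics/w3.png

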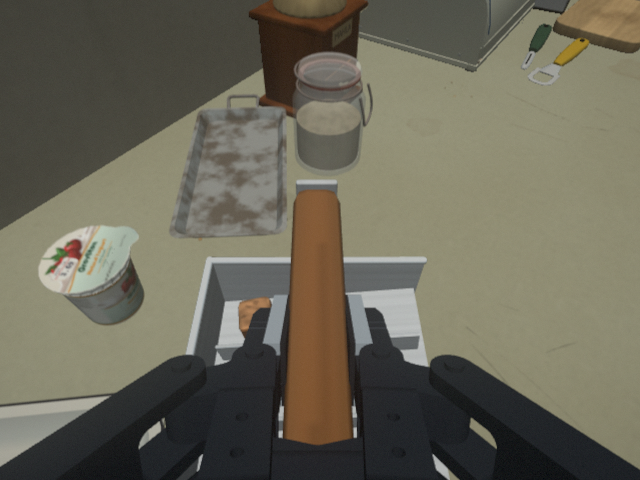

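View pics/s3.png

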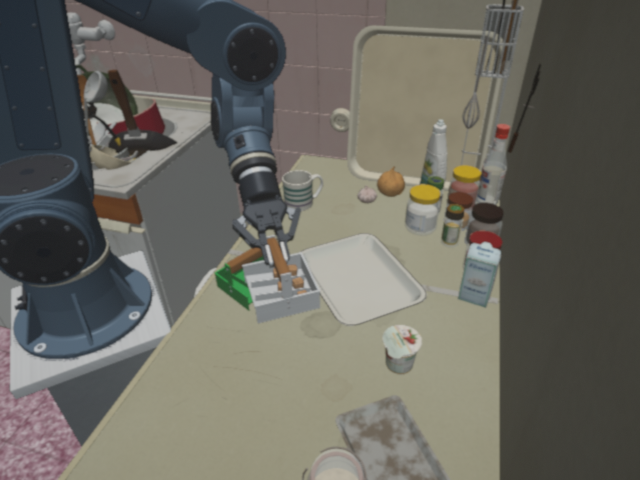

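```bash
cat > pour.py <<'E'
from plan import *
def geom(T):
    # T current tool rot with shaker level (psi=0)
    x=T.apply([1,0,0]); SXn=R.from_euler('z',np.arctan2(-T.apply([0,0,1])[1],-T.apply([0,0,1])[0])) # shaker x = -tool z
    rel=T.inv()*SXn
    bary=SXn.apply([0,1,0]); off=T.inv().apply(-.012*bary-.005*x) # bar centre rel TCP in tool frame
    return rel,off
corners=np.array([[sx*58,sy*58,z] for sx in(-1,1) for sy in(-1,1) for z in(-85,-43)]+[[0,-55,13],[0,55,13]])/1000
def pose(T,rel,off,psi,mt,low):
    Tp=T*R.from_euler('x',psi);S=Tp*rel;cw=S.apply(corners);m=S.apply([-.058,0,-.067])
    bar=np.array([mt[0]-m[0],mt[1]-m[1],low-cw[:,2].min()])
    return bar-Tp.apply(off),Tp,S,bar,cw+bar,m+bar
E
python3 - <<'E'
from pour import *
d=load()[-1]; T=R.from_rotvec(d[3]); rel,off=geom(T)
mt=TR[:2]+[.02,-.012]
for psi in (0,.4,.8,1.,1.2,1.4):
    t,Tp,S,bar,cw,m=pose(T,rel,off,psi,mt,.05); q,e=IKm(t,Tp)
    print(psi,t.round(3),'bar',bar.round(3),'max',cw.max(0).round(3),'min',cw.min(0).round(3),'mouth',m.round(3),q.round(2),round(e,4))
p,Tq,q=rows(d[2],T,np.array(d[1]),[([.37,-.281,.205],1,0),([.60,-.237,.205],6,0),([.615,-.235,.195],1,0)])
E
```

```text
0 [ 0.646 -0.232  0.132] bar [ 0.645 -0.24   0.135] max [ 0.712 -0.173  0.148] min [ 0.578 -0.307  0.05 ] mouth [ 0.588 -0.23   0.068] [ 0.03  0.84  0.31  1.35 -0.98 -1.21] 0.0
0.4 [ 0.621 -0.238  0.149] bar [ 0.617 -0.245  0.151] max [ 0.716 -0.174  0.166] min [ 0.559 -0.328  0.05 ] mouth [ 0.588 -0.23   0.069] [ 0.02  0.77  0.21  1.32 -0.98 -0.82] 0.0
0.8 [ 0.591 -0.237  0.159] bar [ 0.586 -0.243  0.16 ] max [ 0.701 -0.176  0.177] min [ 0.543 -0.34   0.05 ] mouth [ 0.588 -0.23   0.072] [ 0.02  0.7   0.11  1.29 -0.98 -0.41] 0.0
1.0 [ 0.576 -0.234  0.16 ] bar [ 0.57  -0.239  0.16 ] max [ 0.687 -0.177  0.185] min [ 0.529 -0.343  0.05 ] mouth [ 0.588 -0.23   0.074] [ 0.03  0.67  0.07  1.27 -0.98 -0.2 ] 0.0
1.2 [ 0.562 -0.229  0.159] bar [ 0.555 -0.234  0.159] max [ 0.669 -0.178  0.198] min [ 0.511 -0.343  0.05 ] mouth [ 0.588 -0.23   0.076] [ 0.04  0.65  0.02  1.26 -0.97  0.01] 0.0
1.4 [ 0.549 -0.224  0.156] bar [ 0.542 -0.227  0.155] max [ 0.648 -0.179  0.207] min [ 0.496 -0.341  0.05 ] mouth [ 0.588 -0.23   0.079] [ 0.05  0.63 -0.02  1.25 -0.97  0.23] 0.0
1 [1.0, -0.5, -0.1, -1.9, 0.
[... 182 characters left out ...]
1.06 -1.   -1.34]
3 [1.0, -1.2, -0.7, -3.6, 0.0] [ 0.447 -0.266  0.206] sp0.52 j3 err0.0000 q [-0.03  0.37 -0.31  1.12 -0.99 -1.31]
4 [1.0, -1.2, -0.8, -3.7, 0.0] [ 0.485 -0.259  0.205] sp0.56 j3 err0.0000 q [-0.01  0.44 -0.19  1.18 -0.99 -1.28]
5 [1.0, -1.2, -0.7, -3.6, 0.0] [ 0.523 -0.251  0.206] sp0.58 j3 err0.0000 q [-0.    0.52 -0.07  1.25 -0.98 -1.25]
6 [1.0, -1.1, -0.8, -3.7, 0.0] [ 0.562 -0.244  0.205] sp0.63 j3 err0.0000 q [ 0.01  0.6   0.06  1.32 -0.98 -1.23]
7 [1.0, -1.2, -0.7, -3.6, 0.0] [ 0.6   -0.237  0.206] sp0.69 j3 err0.0000 q [ 0.02  0.68  0.21  1.4  -0.98 -1.21]
8 [1.0, 0.2, -1.1, -1.4, 0.0] [ 0.615 -0.235  0.195] sp0.23 j2 err0.0000 q [ 0.02  0.72  0.25  1.4  -0.98 -1.21]
```

Request:
move_arm(moves=[[[0,-0.5,-0.1,-1.9,0],[0,-1.2,-0.7,-3.7,0],[0,-1.2,-0.7,-3.6,0],[0,-1.2,-0.8,-3.7,0],[0,-1.2,-0.7,-3.6,0]]])

```text
t: 13.65
eef_pos: [0.5241, -0.251, 0.2031]
eef_rot: [1.566, -1.052, -1.73]
contact_force: [-0.8, 0.6, -3.8]
finger_gap: 0.0187
```

Request:
move_arm(moves=[[[0,-1.1,-0.8,-3.7,0],[0,-1.2,-0.7,-3.6,0],[0,0.2,-1.1,-1.4,0]]])

```text
t: 14.02
eef_pos: [0.616, -0.2348, 0.1919]
eef_rot: [1.567, -1.052, -1.729]
contact_force: [-0.6, -0.2, -4.3]
finger_gap: 0.019
```

```bash
python3 st.py; python3 - <<'E'
from pour import *
d=load()[-1]; T=R.from_rotvec(d[3]); rel,off=geom(T)
json.dump([d[3]],open('T0.json','w'))
mt=TR[:2]+[.02,-.012]
tg=[]
t1=pose(T,rel,off,.4,mt,.06)[0]; t2=pose(T,rel,off,.6,mt,.05)[0]
rows(d[2],T,np.array(d[1]),[(t1,4,.1),(t2,3,.07)])
E
```

```text
t 14.03 q [ 0.025  0.726  0.251  1.401 -0.977 -1.209] pos [ 0.616  -0.2348  0.1919] r 0.659 gap 0.019
[[-0.147, -0.091, -0.985], [-0.833, -0.525, 0.173], [-0.533, 0.846, 0.002]] F [-0.6 -0.2 -4.3]
tilt deg 57.8 z heading 170.0
1 [1.0, 0.5, -0.7, -0.1, 0.1] [ 0.617 -0.235  0.183] sp0.36 j6 err0.0000 q [ 0.02  0.73  0.24  1.38 -0.98 -1.11]
2 [1.0, 0.5, -0.7, -0.1, 0.1] [ 0.618 -0.236  0.175] sp0.36 j6 err0.0000 q [ 0.02  0.74  0.24  1.37 -0.98 -1.01]
3 [1.0, 0.5, -0.6, -0.0, 0.1] [ 0.619 -0.238  0.167] sp0.35 j6 err0.0000 q [ 0.02  0.75  0.23  1.35 -0.98 -0.92]
4 [1.0, 0.4, -0.7, 0.0, 0.1] [ 0.621 -0.238  0.159] sp0.36 j6 err0.0000 q [ 0.02  0.76  0.23  1.34 -0.98 -0.82]
5 [1.0, 0.2, 0.1, 0.5, 0.07] [ 0.616 -0.238  0.158] sp0.25 j6 err0.0000 q [ 0.02  0.75  0.21  1.32 -0.98 -0.75]
6 [1.0, 0.2, 0.2, 0.5, 0.07] [ 0.611 -0.238  0.156] sp0.25 j6 err0.0000 q [ 0.02  0.74  0.18  1.31 -0.98 -0.68]
7 [1.0, 0.1, 0.2, 0.4, 0.07] [ 0.606 -0.238  0.155] sp0.26 j6 err0.0000 q [ 0.02  0.73  0.16  1.3  -0.98 -0.61]
```

Request:
move_arm(moves=[[[0,0.5,-0.7,-0.1,0.1],[0,0.5,-0.7,-0.1,0.1],[0,0.5,-0.6,0,0.1],[0,0.4,-0.7,0,0.1]]])

```text
t: 14.52
eef_pos: [0.6194, -0.2383, 0.1592]
eef_rot: [1.801, -1.47, -1.584]
contact_force: [0.4, 0.9, -3.8]
finger_gap: 0.0189
```

Request:
move_arm(moves=[[[0,0.2,0.1,0.5,0.07],[0,0.2,0.2,0.5,0.07],[0,0.1,0.2,0.4,0.07]]])

```text
t: 14.9
eef_pos: [0.6039, -0.2389, 0.1552]
eef_rot: [1.91, -1.69, -1.478]
contact_force: [2.1, -1.4, -5.8]
finger_gap: 0.019
```

```bash
python3 st.py; python3 - <<'E'
from h import *
a=cap('wrist'); b=cap('scene')
cv2.imwrite('pics/p1.png',cv2.cvtColor(np.hstack([a['pixels'][::2,::2],cv2.resize(b['pixels'][180:360,180:480],(400,240))]),cv2.COLOR_RGB2BGR))
E
```

```text
t 14.90 q [ 0.019  0.729  0.158  1.299 -0.979 -0.606] pos [ 0.6039 -0.2389  0.1552] r 0.649 gap 0.019
[[-0.149, -0.639, -0.754], [-0.833, -0.33, 0.444], [-0.533, 0.694, -0.483]] F [ 2.1 -1.4 -5.8]
tilt deg 57.8 z heading 149.5
```

View pics/p1.png

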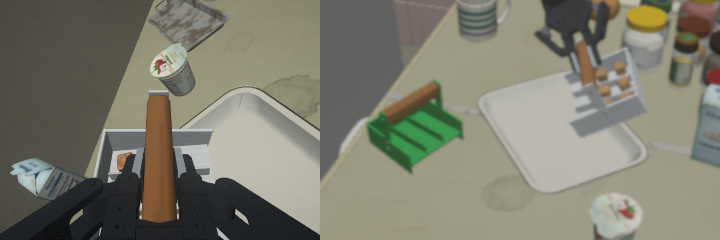

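```bash
python3 - <<'E'
from pour import *
T=R.from_rotvec(json.load(open('T0.json'))[0]); rel,off=geom(T); d=load()[-1]; Tc=R.from_rotvec(d[3]); psi0=(T.inv()*Tc).as_rotvec()[0]; print(psi0)
mt=TR[:2]+[.02,-.012]
tg=[(pose(T,rel,off,psi0+.06*i,mt,.05)[0],1,.06) for i in range(1,12)]
rows(d[2],Tc,np.array(d[1]),tg)
E
```

```text
0.6111151262042164
1 [1.0, -0.1, 0.2, 0.2, 0.06] [ 0.601 -0.238  0.156] sp0.23 j6 err0.0000 q [ 0.02  0.72  0.15  1.3  -0.98 -0.54]
2 [1.0, -0.0, 0.4, 0.3, 0.06] [ 0.596 -0.238  0.157] sp0.22 j6 err0.0000 q [ 0.02  0.71  0.13  1.29 -0.98 -0.48]
3 [1.0, -0.1, 0.4, 0.3, 0.06] [ 0.592 -0.236  0.159] sp0.23 j6 err0.0000 q [ 0.02  0.7   0.12  1.29 -0.98 -0.42]
4 [1.0, 0.0, 0.4, 0.2, 0.06] [ 0.587 -0.236  0.16 ] sp0.22 j6 err0.0000 q [ 0.02  0.69  0.1   1.29 -0.98 -0.36]
5 [1.0, -0.0, 0.3, 0.3, 0.06] [ 0.583 -0.236  0.16 ] sp0.23 j6 err0.0000 q [ 0.02  0.69  0.09  1.28 -0.98 -0.3 ]
6 [1.0, -0.1, 0.4, 0.3, 0.06] [ 0.578 -0.234  0.16 ] sp0.24 j6 err0.0000 q [ 0.03  0.68  0.08  1.28 -0.98 -0.23]
7 [1.0, 0.0, 0.4, 0.3, 0.06] [ 0.574 -0.233  0.16 ] sp0.23 j6 err0.0000 q [ 0.03  0.67  0.06  1.28 -0.98 -0.17]
8 [1.0, -0.0, 0.3, 0.2, 0.06] [ 0.57  -0.232  0.16 ] sp0.23 j6 err0.0000 q [ 0.03  0.66  0.05  1.27 -0.98 -0.11]
9 [1.0, -0.1, 0.4, 0.3, 0.06] [ 0.565 -0.23   0.16 ] sp0.24 j6 err0.0000 q [ 0.03  0.66  0.03  1.27 -0.97 -0.04]
10 [1.0, 0.0, 0.4, 0.2, 0.06] [ 0.561 -0.229  0.16 ] sp0.23 j6 err0.0000 q [ 0.04  0.65  0.02  1.27 -0.97  0.02]
11 [1.0, -0.0, 0.3, 0.3, 0.06] [ 0.557 -0.228  0.158] sp0.24 j6 err0.0000 q [ 0.04  0.65  0.01  1.26 -0.97  0.09]
```

Request:
move_arm(moves=[[[0,-0.1,0.2,0.2,0.06],[0,0,0.4,0.3,0.06],[0,-0.1,0.4,0.3,0.06],[0,0,0,0,0]]])

```text
t: 15.5
eef_pos: [0.5922, -0.2365, 0.1598]
eef_rot: [1.997, -1.876, -1.368]
contact_force: [-1.2, 1.0, -3.9]
finger_gap: 0.0188
```

```bash
cat > look.py <<'E'
from h import *
import sys
a=cap('wrist'); b=cap('scene')
cv2.imwrite('pics/%s.png'%sys.argv[1],cv2.cvtColor(np.hstack([a['pixels'][::2,::2],cv2.resize(b['pixels'][180:360,220:480],(347,240))]),cv2.COLOR_RGB2BGR))
E
python3 look.py p2; python3 st.py
```

```text
t 15.60 q [ 0.023  0.703  0.121  1.293 -0.978 -0.424] pos [ 0.5925 -0.2367  0.1599] r 0.638 gap 0.0186
[[-0.148, -0.762, -0.63], [-0.833, -0.247, 0.495], [-0.533, 0.598, -0.599]] F [ 0.1  0.3 -4. ]
tilt deg 57.8 z heading 141.9
```

View pics/p2.png

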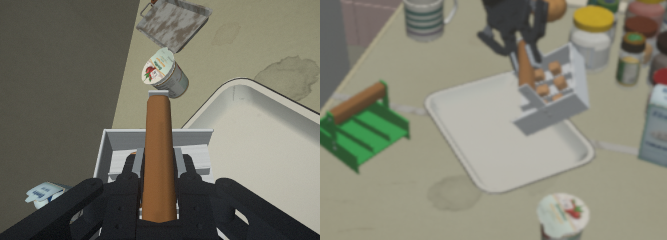

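Request:
move_arm(moves=[[[0,0,0.4,0.2,0.06],[0,0,0.3,0.3,0.06],[0,0,0,0,0],[0,0,0,0,0]]])

```text
t: 16.1
eef_pos: [0.5842, -0.2358, 0.1613]
eef_rot: [2.051, -2.004, -1.283]
contact_force: [0.1, -0.3, -4.6]
finger_gap: 0.0188
```

```bash
python3 look.py p3; python3 st.py
```

```text
t 16.20 q [ 0.025  0.686  0.093  1.284 -0.978 -0.3  ] pos [ 0.5842 -0.2359  0.1614] r 0.63 gap 0.0189
[[-0.148, -0.833, -0.533], [-0.833, -0.186, 0.521], [-0.533, 0.521, -0.667]] F [ 0.9  0.3 -3.7]
tilt deg 57.8 z heading 135.7
```

View pics/p3.png

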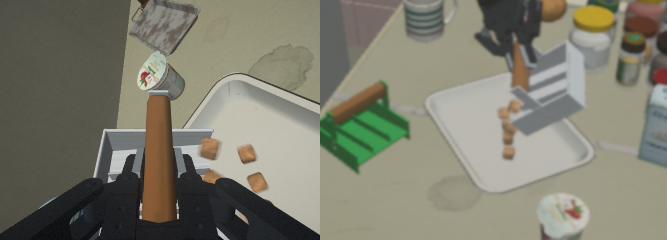

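```bash
cat > cr.py <<'E'
from h import *
import sys
TC=np.array([.568,-.218]); h=np.radians(85.97); ex=np.array([np.cos(h),np.sin(h)]); ey=np.array([-ex[1],ex[0]])
for n in ['top','scene']:
    p=cap(n); im=p['pixels']; w=cloud(p); ii=im.astype(int)
    m=(ii[...,0]-ii[...,2]>35)&(w[...,2]<.05)&(w[...,2]>.004)
    dx=(w[...,:2]-TC)@ex; dy=(w[...,:2]-TC)@ey
    m&=(abs(dx)<.13)&(abs(dy)<.1)
    k,lab,st,c=cv2.connectedComponentsWithStats(m.astype(np.uint8))
    print(n)
    for i in range(1,k):
        if st[i,4]>=6: q=w[lab==i]; print(st[i,4],c[i].round(),'lx %.3f ly %.3f'%(np.nanmean(dx[lab==i]),np.nanmean(dy[lab==i])),'z',q[:,2].max().round(3))
    a=(slice(130,290),slice(270,450)) if n=='top' else (slice(220,340),slice(280,440))
    cv2.imwrite('pics/%s_%s.png'%(sys.argv[1],n),cv2.cvtColor(cv2.resize(im[a],None,fx=3,fy=3),cv2.COLOR_RGB2BGR))
E
python3 cr.py c1
```

```text
top
36 [353. 200.] lx 0.013 ly -0.010 z 0.027
79 [363. 205.] lx -0.011 ly 0.002 z 0.047
76 [376. 214.] lx -0.042 ly 0.020 z 0.044
scene
298 [358. 280.] lx -0.014 ly 0.010 z 0.039
```

View pics/c1_scene.png

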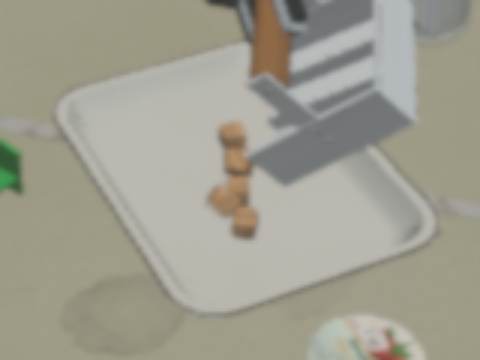

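View pics/c1_top.png

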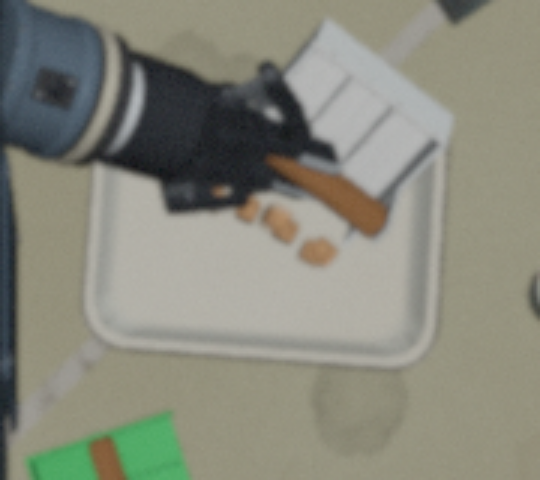

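```bash
python3 - <<'E'
from pour import *
d=load()[-1]; Tc=R.from_rotvec(d[3]); p=np.array(d[2])
rows(p,Tc,np.array(d[1]),[(p+[.01,0,.12],4,0),(p+[.02,-.10,.14],2,-.05)])
E
```

```text
1 [1.0, -1.6, 1.4, -2.1, 0.0] [ 0.586 -0.236  0.191] sp0.28 j4 err0.0000 q [ 0.02  0.66  0.14  1.35 -0.98 -0.3 ]
2 [1.0, -1.6, 1.3, -2.1, 0.0] [ 0.589 -0.236  0.221] sp0.29 j4 err0.0000 q [ 0.02  0.65  0.19  1.41 -0.98 -0.3 ]
3 [1.0, -1.7, 1.4, -2.2, 0.0] [ 0.591 -0.236  0.252] sp0.32 j4 err0.0000 q [ 0.02  0.64  0.25  1.48 -0.98 -0.3 ]
4 [1.0, -1.6, 1.3, -2.1, 0.0] [ 0.594 -0.236  0.281] sp0.31 j4 err0.0000 q [ 0.02  0.63  0.31  1.55 -0.98 -0.3 ]
5 [1.0, 3.5, 1.0, -3.6, -0.05] [ 0.6   -0.286  0.291] sp0.68 j6 err0.0000 q [-0.05  0.61  0.3   1.46 -1.   -0.49]
6 [1.0, 3.6, 1.3, -3.5, -0.05] [ 0.604 -0.336  0.302] sp0.70 j6 err0.0000 q [-0.13  0.58  0.3   1.36 -1.01 -0.68]
```

Request:
move_arm(moves=[[[0,-1.6,1.4,-2.1,0],[0,-1.6,1.3,-2.1,0],[0,-1.7,1.4,-2.2,0],[0,-1.6,1.3,-2.1,0]]])

```text
t: 16.8
eef_pos: [0.5938, -0.236, 0.282]
eef_rot: [-2.051, 2.005, 1.281]
contact_force: [0.5, 0.7, -4.1]
finger_gap: 0.019
```

```bash
python3 cr.py c2; python3 look.py p4; python3 st.py
```

```text
top
54 [340. 194.] lx 0.044 ly -0.020 z 0.024
209 [360. 207.] lx -0.005 ly 0.006 z 0.042
53 [377. 213.] lx -0.047 ly 0.017 z 0.024
scene
326 [357. 280.] lx -0.011 ly 0.010 z 0.037
t 17.00 q [ 0.024  0.631  0.308  1.553 -0.978 -0.3  ] pos [ 0.5938 -0.2359  0.2803] r 0.639 gap 0.0193
[[-0.147, -0.834, -0.532], [-0.833, -0.185, 0.521], [-0.533, 0.52, -0.667]] F [-0.1 -0.2 -4.2]
tilt deg 57.8 z heading 135.6
```

View pics/c2_scene.png

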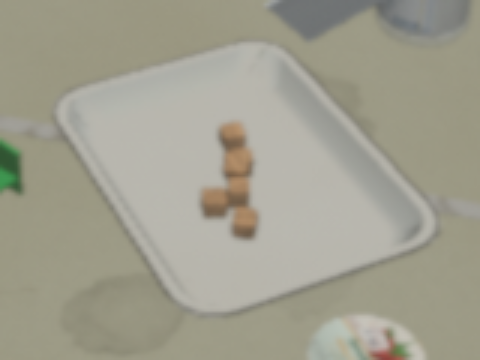

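View pics/p4.png

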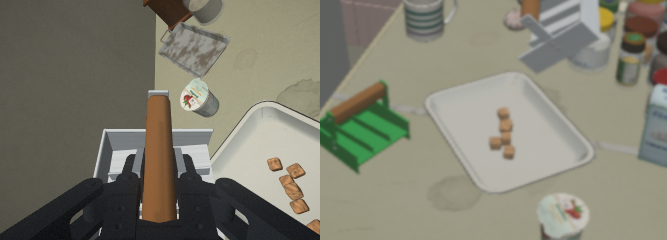

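View pics/c2_top.png

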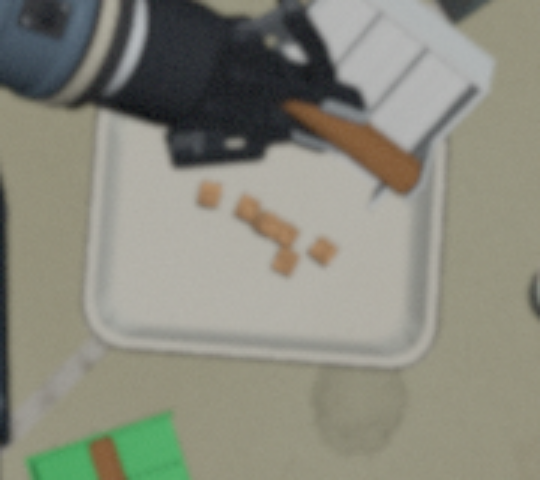

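```bash
python3 - <<'E'
from h import *
p=cap('top'); im=p['pixels'][180:235,325:395]; cv2.imwrite('pics/z1.png',cv2.cvtColor(cv2.resize(im,None,fx=10,fy=10,interpolation=cv2.INTER_CUBIC),cv2.COLOR_RGB2BGR))
w=cloud(p)[190:225,330:390,2]
print((w[::2,::2]*1000).round().astype(int))
E
```

```text
[[                   0                    4                    5
                     3                   19                    2
                     3                    3                    2
                     4                    5                    0
                     3                   -2                    4
                     1                    4                    3
                     4                   -1                    5
                    -1                    2                    1
                     3                    7                    0
                     1                    3                    2]
 [                   6                    7                   -2
                    19                   16                   22
                    19                    1                    0
                     4                    2                    3
                    -1                    2                    3
                     1                   -1                    0
                     0                    1                
[... 9978 characters left out ...]
          3                    2                    1
                     1                    6                    1
                     2                    3                    5
                     4                    2                    4
                     0                    4                    1
                     2                    1                    2
                     3                    0                    0
                     3                    2                    6
                     2                    4                    5
                     2                    1                    2]]<stdin>:4: RuntimeWarning: invalid value encountered in cast
```

View pics/z1.png

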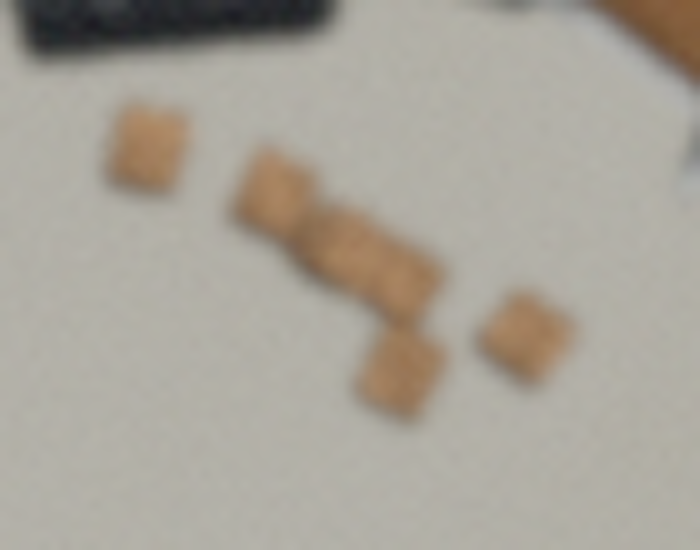

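```bash
python3 - <<'E'
from pour import *
T=R.from_rotvec(json.load(open('T0.json'))[0]); d=load()[-1]; Tc=R.from_rotvec(d[3]); psi0=(T.inv()*Tc).as_rotvec()[0]; print(psi0)
rows(d[2],Tc,np.array(d[1]),[([.35,-.2825,.24],9,-.1),([.35,-.2825,.11],4,0),([.3503,-.2825,.084],2,0)])
E
```

```text
0.9108007433126807
1 [1.0, 1.1, 2.1, 1.5, -0.1] [ 0.567 -0.241  0.275] sp0.56 j3 err0.0000 q [ 0.02  0.57  0.19  1.49 -0.98 -0.41]
2 [1.0, 1.1, 2.0, 1.7, -0.1] [ 0.539 -0.247  0.271] sp0.52 j3 err0.0000 q [ 0.01  0.51  0.08  1.43 -0.98 -0.53]
3 [1.0, 1.1, 1.8, 1.9, -0.1] [ 0.512 -0.252  0.266] sp0.48 j3 err0.0000 q [-0.    0.45 -0.02  1.37 -0.98 -0.64]
4 [1.0, 1.1, 1.6, 2.0, -0.1] [ 0.485 -0.257  0.262] sp0.45 j3 err0.0000 q [-0.01  0.4  -0.11  1.31 -0.99 -0.76]
5 [1.0, 1.0, 1.4, 2.2, -0.1] [ 0.457 -0.262  0.257] sp0.43 j6 err0.0000 q [-0.02  0.35 -0.2   1.26 -0.99 -0.88]
6 [1.0, 1.1, 1.2, 2.3, -0.1] [ 0.43  -0.268  0.253] sp0.45 j6 err0.0000 q [-0.03  0.29 -0.29  1.21 -0.99 -1.  ]
7 [1.0, 1.0, 0.9, 2.4, -0.1] [ 0.403 -0.272  0.249] sp0.44 j6 err0.0000 q [-0.05  0.24 -0.37  1.17 -1.   -1.12]
8 [1.0, 1.1, 0.7, 2.5, -0.1] [ 0.376 -0.278  0.244] sp0.47 j6 err0.0000 q [-0.06  0.19 -0.45  1.12 -1.   -1.25]
9 [1.0, 1.0, 0.4, 2.5, -0.1] [ 0.35  -0.282  0.24 ] sp0.47 j6 err0.0000 q [-0.08  0.13 -0.52  1.07 -1.   -1.38]
10 [1.0, 1.7, -2.8, 0.0, 0.0] [ 0.35  -0.282  0.207] sp0.38 j4 err0.0000 q [-0.08  0.17 -0.57  0.98 -1.   -1.38]
11 [1.0, 1.8, -2.7, 0.0, 0.0] [ 0.35  -0.283  0.175] sp0.41 j4 err0.0000 q [-0.08  0.21 -0.62  0.89 -1.   -1.38]
12 [1.0, 1.7, -2.8, 0.0, 0.0] [ 0.35  -0.282  0.142] sp0.39 j4 err0.0000 q [-0.08  0.26 -0.66  0.81 -1.   -1.38]
13 [1.0, 1.8, -2.7, 0.1, 0.0] [ 0.349 -0.283  0.11 ] sp0.41 j4 err0.0000 q [-0.08  0.31 -0.69  0.71 -1.   -1.38]
14 [1.0, 0.7, -1.1, -0.0, 0.0] [ 0.35  -0.283  0.097] sp0.16 j4 err0.0000 q [-0.08  0.34 -0.71  0.68 -1.   -1.39]
15 [1.0, 0.6, -1.1, -0.1, 0.0] [ 0.351 -0.282  0.084] sp0.16 j2 err0.0000 q [-0.08  0.36 -0.71  0.65 -1.   -1.38]
```

Request:
move_arm(moves=[[[0,1.1,2.1,1.5,-0.1],[0,1.1,2.0,1.7,-0.1],[0,1.1,1.8,1.9,-0.1],[0,1.1,1.6,2.0,-0.1],[0,1.0,1.4,2.2,-0.1]]])

```text
t: 17.68
eef_pos: [0.4557, -0.2622, 0.2566]
eef_rot: [1.802, -1.473, -1.582]
contact_force: [-0.5, -0.7, -3.8]
finger_gap: 0.0187
```

Request:
move_arm(moves=[[[0,1.1,1.2,2.3,-0.1],[0,1.0,0.9,2.4,-0.1],[0,1.1,0.7,2.5,-0.1],[0,1.0,0.4,2.5,-0.11],[0,1.7,-2.8,0,0]]])

```text
t: 18.3
eef_pos: [0.348, -0.282, 0.2079]
eef_rot: [1.568, -1.053, -1.729]
contact_force: [1.2, 0.4, -4.8]
finger_gap: 0.0191
```

Request:
move_arm(moves=[[[0,1.8,-2.7,0,0],[0,1.7,-2.8,0,0],[0,1.4,-2.2,0,0],[0,0,0,0,0]]])

```text
t: 18.8
eef_pos: [0.3476, -0.282, 0.1151]
eef_rot: [1.563, -1.051, -1.732]
contact_force: [-0.7, 0.3, -2.9]
finger_gap: 0.019
```

```bash
python3 st.py; python3 look.py p5
```

```text
t 18.80 q [-0.078  0.305 -0.689  0.734 -1.001 -1.392] pos [ 0.3476 -0.282   0.1151] r 0.448 gap 0.019
[[-0.15, -0.088, -0.985], [-0.833, -0.526, 0.174], [-0.533, 0.846, 0.006]] F [-0.7  0.3 -2.9]
tilt deg 57.8 z heading 170.0
```

View pics/p5.png

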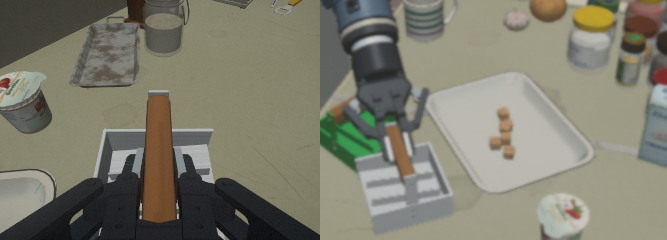

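Request:
move_arm(moves=[[[0,0.7,-1.1,0,0],[0,0.5,-0.8,0,0],[0,0.3,-0.5,0,0],[0,0.1,-0.2,0,0],[0,0,0,0,0]]])

```text
t: 19.52
eef_pos: [0.3494, -0.2819, 0.0863]
eef_rot: [1.567, -1.053, -1.729]
contact_force: [0.2, -0.8, -2.3]
finger_gap: 0.0193
```

Request:
move_arm(moves=[[[0,0.1,-0.2,0,0],[0,0.05,-0.1,0,0],[0,0,0,0,0]]])

```text
t: 19.9
eef_pos: [0.3495, -0.2815, 0.083]
eef_rot: [1.568, -1.053, -1.729]
contact_force: [-0.1, -0.0, -3.8]
finger_gap: 0.0186
```

Request:
move_arm(moves=[[[0,0.05,-0.1,0,0],[0,0.05,-0.1,0,0],[0,0,0,0,0]]])

```text
t: 20.27
eef_pos: [0.3498, -0.2818, 0.0827]
eef_rot: [1.565, -1.055, -1.724]
contact_force: [-8.7, 20.4, 33.8]
finger_gap: 0.0196
```

Request:
move_arm(moves=[[[0,-0.05,0.08,0,0],[0,0,0,0,0]]])

```text
t: 20.52
eef_pos: [0.3498, -0.2817, 0.0827]
eef_rot: [1.567, -1.055, -1.726]
contact_force: [-3.0, 5.1, 12.6]
finger_gap: 0.0188
```

Request:
move_arm(moves=[[[1,0,0,0,0],[1,0,0,0,0],[1,0,0,0,0],[1,0,0,0,0],[1,0,0,0,0]]])

```text
t: 21.15
eef_pos: [0.3495, -0.2814, 0.0817]
eef_rot: [1.567, -1.053, -1.729]
contact_force: [0.5, 0.5, 0.3]
finger_gap: 0.0857
```

```bash
python3 st.py; python3 look.py p6
```

```text
t 21.15 q [-0.076  0.368 -0.717  0.642 -1.001 -1.388] pos [ 0.3495 -0.2814  0.0817] r 0.449 gap 0.0857
[[-0.148, -0.092, -0.985], [-0.833, -0.525, 0.174], [-0.533, 0.846, 0.001]] F [0.5 0.5 0.3]
tilt deg 57.8 z heading 170.0
```

View pics/p6.png

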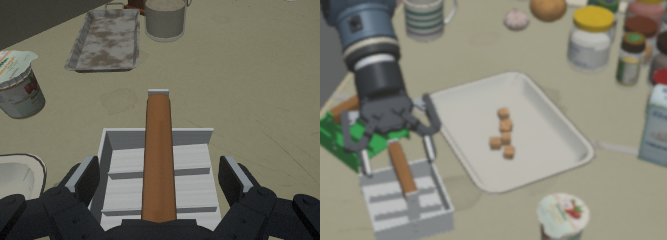

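Request:
move_arm(moves=[[[1,-1.5,0.4,0,0],[1,-2.3,0.6,0,0],[1,-2.3,0.6,0,0],[1,-2.3,0.6,0,0],[1,-2.3,0.6,0,0]]])

```text
t: 21.88
eef_pos: [0.3628, -0.2064, 0.1631]
eef_rot: [1.568, -1.054, -1.729]
contact_force: [-0.8, 0.5, -0.2]
finger_gap: 0.0851
```

Request:
move_arm(moves=[[[1,-2,3.2,0,0],[1,-2.5,4,0,0],[1,-2.5,4,0,0],[1,-2.5,4,0,0],[1,0,0,0,0]]])

```text
t: 22.5
eef_pos: [0.3636, -0.2075, 0.3442]
eef_rot: [1.572, -1.055, -1.726]
contact_force: [-0.2, 0.4, 0.2]
finger_gap: 0.0854
```

```bash
python3 st.py; python3 cr.py c3; python3 - <<'E'
from h import *
p=cap('top','top9.png'); w=cloud(p); im=p['pixels'].astype(int)
m=np.zeros((480,640),bool); m[150:262,290:425]=True
t=m&(w[...,2]>0.015)&(w[...,2]<.035)&(abs(im[...,0]-im[...,2])<30); T=w[t]
print('tray',cv2.minAreaRect((T[:,:2]*1000).astype(np.float32)),len(T))
s=cap('scene','s9.png'); w=cloud(s); im=s['pixels'].astype(int)
b=(im[...,0]-im[...,2]>35)&(w[...,2]>.06)&(w[...,2]<.13)&(w[...,1]<-.22)&(w[...,1]>-.38)&(w[...,0]<.42)&(w[...,0]>.3)
P=w[b]; print('bar',len(P),P.mean(0),P[:,2].max()); 
A=np.c_[P[:,:2],np.ones(len(P))]
lowy=P[P[:,1]<-.31];hiy=P[P[:,1]>-.27]; print(len(lowy),np.percentile(lowy[:,2],95) if len(lowy) else 0,len(hiy),np.percentile(hiy[:,2],95) if len(hiy) else 0)
E
```

```text
t 22.50 q [ 0.107  0.16  -0.236  1.587 -0.949 -1.074] pos [ 0.3636 -0.2075  0.3442] r 0.419 gap 0.0854
[[-0.145, -0.095, -0.985], [-0.833, -0.525, 0.174], [-0.534, 0.846, -0.003]] F [-0.2  0.4  0.2]
tilt deg 57.7 z heading 170.0
top
54 [339. 194.] lx 0.045 ly -0.020 z 0.025
208 [360. 207.] lx -0.005 ly 0.006 z 0.041
53 [377. 213.] lx -0.047 ly 0.017 z 0.023
scene
327 [358. 280.] lx -0.011 ly 0.010 z 0.037
tray ((569.0183715820312, -217.83523559570312), (276.3481750488281, 216.30950927734375), 86.03327178955078) 2711
bar 373 [ 0.34431453 -0.29238767  0.09701624] 0.10214491837735001
121 0.09925465589400116 99 0.0995182617169547
```

View pics/s9.png

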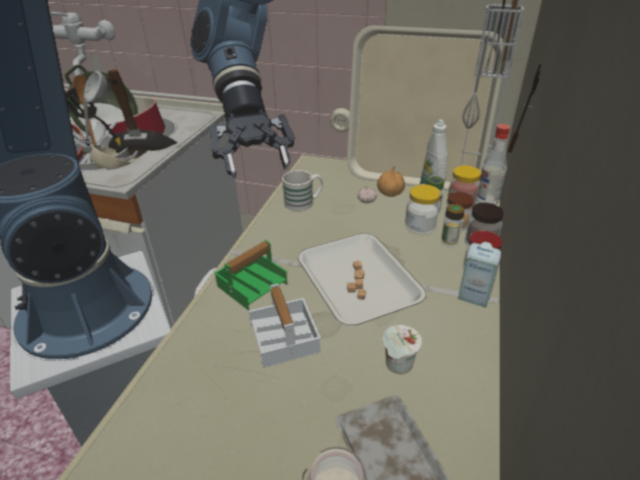

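View pics/c3_top.png

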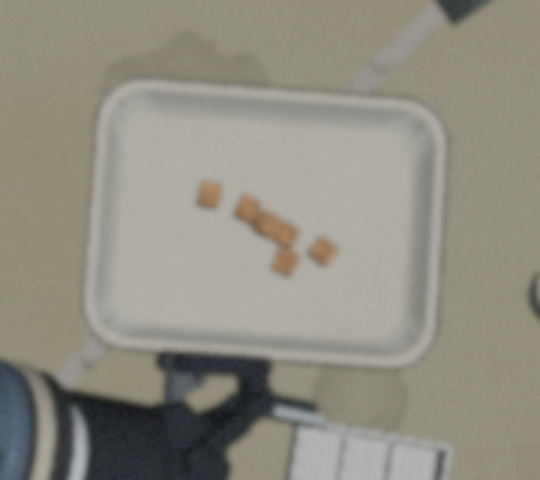

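```bash
python3 - <<'E'
from h import *
p=cap('top'); TC=np.array([.569,-.218]); h=np.radians(86); ex=np.array([np.cos(h),np.sin(h)])
for u,v in [(339.8,194.8),(352.5,199.5),(359.5,204.5),(365.5,208.5),(365,217.5),(377.5,213.5)]:
    X=world(p,u,v); print((u,v),X.round(3),'lx %.3f'%((X[:2]-TC)@ex))
s=r.read_state(); print(s['t'],abs(s['qvel']).max())
r.sign_off()
E
```

```text
(339.8, 194.8) [ 0.59  -0.176  0.021] lx 0.044
(352.5, 199.5) [ 0.579 -0.205  0.021] lx 0.013
(359.5, 204.5) [ 0.566 -0.221  0.033] lx -0.003
(365.5, 208.5) [ 0.559 -0.236  0.017] lx -0.019
(365, 217.5) [ 0.537 -0.235  0.018] lx -0.019
(377.5, 213.5) [ 0.547 -0.264  0.018] lx -0.047
22.75 0.0047269716329320114
the job is handed in; nothing more can be done
```

The job is handed in, at 22.75 s on the robot's clock. All six croutons were in the white tray, and the empty shaker was standing upright in its original place beside it. The interface reports no verdict.

**How it was done:** The moves only allow a twist about the tool's own axis, so the tool had to be leaned first. I pushed the empty arm past its reach until the tool leaned 58°. Then I gripped the wooden bar along its length and poured by twisting about 0.9 rad. Untwisting brought the shaker level again, and I set it down, let go and backed the arm off.

**Last checks:**
- **Croutons:** positions along the tray's length are +44 and +13 mm on the left, and −3, −19, −19 and −47 mm on the right. That gives two on the left and four on the right. The crouton at −3 mm leans on its neighbours, with its top about 33–41 mm above the worktop.
- **Tray:** it had not moved by more than about 1 mm.
- **Shaker:** the bar is level, with its top about 99 mm above the worktop, which puts its middle at about 86 mm.
- **Arm:** it was clear of everything and still.

**Less certain:**
- **Joint 3:** during the leaning moves it read 1.353–1.354 rad, against its listed limit of 1.35. If the limit is exact, this could count as passing its range.
- **Setting down:** the measured force rose briefly to about 40 N in total. It acted through the fingers on the shaker, not on the gripper's body.
- **Croutons near the middle:** the one at +13 mm is the second of only two on the left, so the split depends on it. The camera calibration is good to about 2 mm.

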